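Press bushings into the carriage and release it

TASK

Press every brass bushing standing on the bench, spigot down, into a bore of the latched carriage until its flange lies flush on the carriage. Only then take the release pin, reach down through the hole in the latch tower with it and trip the hidden catch so that the carriage springs out, and stand the pin upright in its holder again. Leave the tape roll and the wooden offcut where they are.

Things in the scene. Friction and masses are not known exactly. Their poses are not given: they have to be found in the camera images.
- bush0 (a point): Brass bushing 70 mm tall, standing on the bench, spigot down. From the foot up: spigot 52 mm diameter, 28 mm long, 3.5 mm chamfer at the foot; flange 66 mm diameter, 8 mm thick (its underside is the shoulder); round hub 36 mm diameter, 34 mm long, flat closed top. Point on its axis half-way up: 35 mm above the foot, 7 mm above the shoulder, 35 mm below the top. z points from foot to top.
- bush1 (a point): A bushing exactly like bush0 (same point and axes). One of the three may be absent. They weigh 0.17 to 0.34 kg each, most of it in the spigot.
- bush2 (a point): A bushing exactly like bush0 (same point and axes). One of the three may be absent.
- bore0 (a point): Mouth centre of the left (seen from the robot) of three bores, 54.5 mm diameter, in a row 82 mm apart in the flat top of the pale aluminium carriage (block 84 x 250 x 44 mm, top 57 mm above the bench). x points to the latch tower behind the carriage, y along the row to the left, z up. The bores move with the carriage. Any bushing may go in any bore. Bushing flush: its centre point 7 mm, its top 42 mm above this point.
- bore1 (a point): Mouth centre of the middle bore, like bore0. Fit of every bore: a spigot drops in freely for 16 mm, then rests on a friction seat with its shoulder 12 mm above the carriage top; from there it needs about 10 N of downward push for the last 12 mm, and stays where it is pushed to, until the shoulder lies on the carriage top.
- bore2 (a point): Mouth centre of the right bore (seen from the robot), like bore0.
- carriage (a joint): How far the carriage has slid out of the fixture towards the robot (along the bores' -x), m: 0 = latched, 0.045 = fully out. A spring drives it out by itself, in less than 1.5 s, as soon as the hidden catch is pressed 7 mm or more, and keeps it out; it cannot be latched again.
- access_hole (a point): Centre of the mouth of the access hole, 18 mm diameter, in the flat top of the pale aluminium latch tower (60 x 100 mm, 66 mm high) that stands on the fixture behind the carriage, 85 mm behind the latched middle bore. Straight down in the hole, 36 mm below the mouth, lies the flat top of the hidden spring catch. z up, x away from the robot.
- catch (a joint): How far the hidden catch is pressed down, m: 0 at rest, 0.012 at its stop; it lets go of the carriage at 0.007 and springs back when let go. About 3 N to start, 8 N at the stop (1 N more for the latch's rubbing).
- pin_handle (a point): Release pin, 145 mm long, 90 g: a round steel rod 10 mm diameter, 95 mm long with a bevelled tip, below a round wooden handle 22 mm diameter, 50 mm long. It stands upright in its holder at the start. This point is the centre of the handle, on the axis, 120 mm above the tip and 25 mm below the handle's top; z points from the tip to the handle.
- holder_hole (a point): Mouth centre of the hole in the pin holder, a wooden block 64 x 64 x 60 mm fixed to the bench. Hole 13 mm diameter, 55 mm deep, in the middle of its top. z up. With the pin standing in it, the handle's centre is 65 mm above this point.
- tape_roll: Black roll of tape lying flat, 55 mm across, 19 mm high, loose; not part of the job. Origin at the centre of its underside.
- offcut: Spruce offcut 32 x 62 x 32 mm, loose; not part of the job. Origin at the centre of its underside.

How it is judged:
By the outcome, as a careful person would: the job done as asked, in the order asked, and still so for the second after the job is handed in, with the robot touching nothing.
Of bushing0, bushing1, bushing2 only 2 to 3 are there at a start; the rules pass over those that are not, and their reading is None.
At some moment in a run one of bushing0, bushing1, bushing2 may be knocked a few centimetres aside while the robot is not near it.
It also fails if it takes over 210 s, if anything falls off the work surface, if the arm or the gripper's body presses on something with over 40 N, if the wrist force passes 120 N, or if a joint passes its speed limit or range.

ROBOT

A 6-joint arm with a two-finger parallel gripper is mounted at the origin on the work surface; the furniture and walls round the work are solid. World frame = base frame: x ahead of the robot, y to its left, z up, the work surface at z = 0. Lengths are in m, angles in rad, forces in N, time in s.
With the tool pointing down it reaches from about 0.275 to 0.85 m from the base axis. Payload 19 kg.
Tool frame: the origin (TCP) lies midway between the tips of the shut fingers; the grasp point (between the pads) lies 19 mm behind it (manip.pinch_z is the distance from the TCP to the grasp point, in m); z points along the fingers, y is the line along which they close (so a half turn about z gives the same grasp; the last joint's range is limited). The gripper opens to 85 mm and grips with 20 to 120 N. Pads are 22 mm wide; open, the fingers measure 114 mm over their backs; the gripper's body (76 mm by 85 mm) begins 54 mm behind the grasp point. The pads swing forward as they close: fully open they stand 13 mm farther back than shut.
Start: joints at [1.141, 0.15, 1.437, -0, 1.554, -0.134], TCP at [0.168, 0.55, 0.231] pointing down, gripper open.
Joint ranges: [-2.8, 2.8], [-0.68, 2.1], [0.12, 2.68], [-1.39, 4.53], [0.16, 2.79], [-2.81, 2.81]. Speed limits (rad/s): [1.89, 1.89, 2.22, 3.01, 3.01, 3.01].

INTERFACE

Orientations are given as a rotation vector (axis times angle).
In Python, from plant import manip gives the robot as it stands. The module is installed in compiled form; this text tells all that it offers.
- The arm moves only by the tool drive_tool, never from a script. Its argument "targets" is a list of rows, each an object of numbers: "ax", "ay", "az": the turn, a rotation vector about the tool's x, y, z in rad; "tx", "ty", "tz": the shift along the tool's x, y, z in mm; "fingers": the gripper command: -1 is shut, 1 is fully open, values between are in proportion. A call has 1 to 20 rows; each row shifts and turns the commanded pose from where the row before left it, along the tool's axes as they then stand; what a row does not reach is not made up. A row lasts 1/12 s, in which the tool goes at most 41.7 mm and 7.16 degrees, less where a joint would pass 70% of its speed; a pose out of reach is approached as far as the arm can. A call with a gripper value outside its range is refused whole. The fingers move at their own pace and stop on an object; "force" is the grip in N (left out, the last holds). Time passes only in rows, so rows that do not move let the fingers close. It gives the time, the measured TCP pose, the force, the opening and the grip force at its end, in the units of the state.
- manip.observe(): the state, without advancing time (a new reading comes with each control period).
- manip.capture(name): name is "scene" or "top"; returns the picture (400x640x3 uint8, blue, green, red); there is no depth.
- manip.camera_info(name): a dict with "K" (3x3 intrinsics, pixels), "eye" and "rotation" of the camera in the world. Camera axes: x right, y down, z forward; pixel columns grow to the right and rows downward; lengths in m; the calibration is good to about 2 mm. A picture is of the moment at which its call begins. camera_info takes no time and is no camera call.
- manip.sign_off(): hands the job in; it is judged then, once.
The state is a dict: "time": time; "joint_positions": joint angles; "joint_vel": joint speeds; "joint_torque": joint torques, N m; "eef_pos": TCP position; "tool_rot": TCP orientation; "wrist_force": force on the tool from outside, world axes, zero at the start; "ft_torque": the same for the moment, N m; "grip_width": opening from 0.0 (shut) to 1.0 (fully open); "finger_force": force on a finger pad.
Only numpy, scipy, OpenCV 4.12 (cv2) and the standard library are available. Lean on these libraries where they do the work, as an engineer would, in place of code of your own. Each camera call takes 0.05 s, during which the arm holds its last target. There are 200 camera calls.

## Working session

There is one attempt and no reset: what is moved stays moved. The work goes in short steps, Python scripts to look and compute and a tool call to move; the robot and the scene stay as the last step left them, time stands still between calls to the robot, and variables do not carry over. Pictures are saved under pics/ and viewed, at most 17 in all, crops included, and the job is handed in when it is done.

Besides the shell and the picture viewer there is one more tool, called after "Call:" as name([rows], argument=value, ...), one row to a line, values as JSON. drive_tool: Moves the arm, as the interface text tells. Its arguments: {"type":"object","properties":{"targets":{"type":"array","items":{"type":"object","properties":{"ax":{"type":"number"},"ay":{"type":"number"},"az":{"type":"number"},"tx":{"type":"number"},"ty":{"type":"number"},"tz":{"type":"number"},"fingers":{"type":"number"}}}},"force":{"type":"number"}},"required":["targets"]}

```bash
mkdir -p pics; ls; python3 - <<'E'
from plant import manip
import cv2
for n in("scene","top"):
    cv2.imwrite(f"pics/{n}0.png",manip.capture(n)); c=manip.camera_info(n); print(n,c)
s=manip.observe(); print(s, manip.pinch_z)
E
```

```text
pics
scene {'K': array([[469.67581559,   0.        , 323.74788912],
       [  0.        , 469.67581559, 203.97673631],
       [  0.        ,   0.        ,   1.        ]]), 'eye': array([-0.06909614, -0.573293  ,  0.66271343]), 'rotation': array([-1.98179308,  0.83895179, -0.47258034])}
top {'K': array([[500.77181538,   0.        , 327.39530477],
       [  0.        , 500.77181538, 196.35731208],
       [  0.        ,   0.        ,   1.        ]]), 'eye': array([0.50243166, 0.08027004, 1.45467098]), 'rotation': array([-2.20475103,  2.16042815, -0.10295264])}
{'time': 0.1, 'joint_positions': array([ 1.14101478e+00,  1.50889208e-01,  1.43795798e+00,  3.23513364e-05,
        1.55381560e+00, -1.34007279e-01]), 'joint_vel': array([-9.08642536e-05, -2.64696661e-03, -2.05246955e-03, -1.67958117e-03,
        4.31065118e-04,  3.69553543e-04]), 'joint_torque': array([ 4.31715118e-03, -7.14363813e+01, -5.71801651e+01, -2.89923128e-04,
        7.08259337e-03, -1.92628931e-05]), 'eef_pos': array([0.16751786, 0.5498175 , 0.23076696]), 'tool_rot': array([-4.62861838e-01, -3.10697526e+00,  1.60030991e-03]), 'wrist_force': array([-0.21316287, -0.01615657,  0.30177409]), 'ft_torque': array([-0.00076453, -0.03004539, -0.02161027]), 'finger_force': 0.0, 'grip_width': 1.000176611904198} 0.0187
```

View pics/scene0.png

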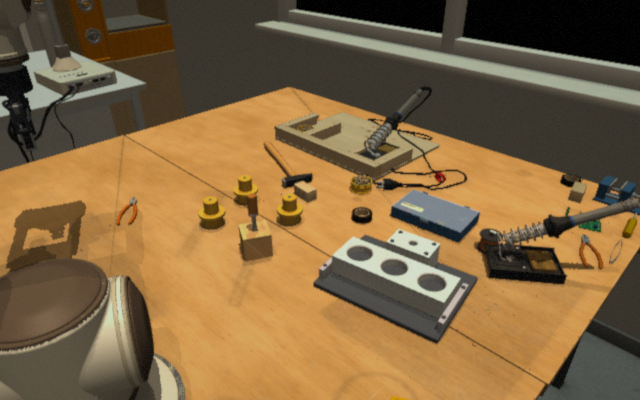

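View pics/top0.png

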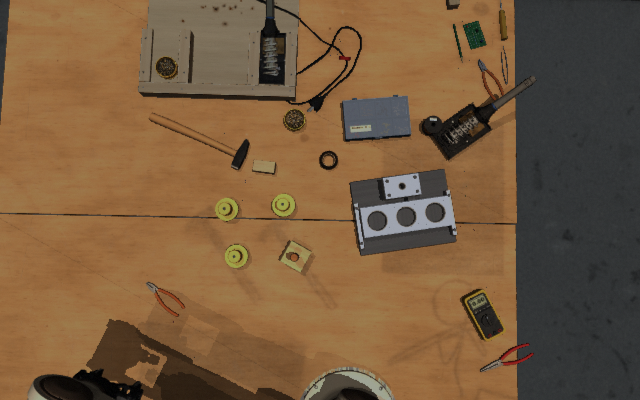

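Scene shows three bushings, at about (210,212), (245,190), (290,209), with the holder at (255,240) and the carriage at (395,267). In the top view the bushings are at (227,209), (284,205), (236,256), the pin at (294,257), the bores at (377,220), (406,216), (435,212), and the tower hole at (402,186).

```bash
cat > h.py <<'E'
import numpy as np,cv2
from scipy.spatial.transform import Rotation as R
from plant import manip
def ray(n,uv):
    c=manip.camera_info(n);d=R.from_rotvec(c['rotation']).as_matrix()@np.linalg.solve(c['K'],[uv[0],uv[1],1.]);return np.array(c['eye']),d
def onz(n,uv,z):
    e,d=ray(n,uv);return e+d*(z-e[2])/d[2]
def proj(n,p):
    c=manip.camera_info(n);q=c['K']@(R.from_rotvec(c['rotation']).as_matrix().T@(np.array(p)-c['eye']));return q[:2]/q[2]
def blobs(m,lo,hi):
    n,_,s,c=cv2.connectedComponentsWithStats(m.astype(np.uint8))
    return [(c[i].round(1).tolist(),s[i].tolist()) for i in range(1,n) if lo<s[i,4]<hi]
E
python3 - <<'E'
from h import *
im=cv2.imread('pics/top0.png')
hsv=cv2.cvtColor(im,cv2.COLOR_BGR2HSV)
for p in[(227,209),(284,205),(236,256),(290,250),(294,257),(330,235),(406,205),(406,216)]: print(p,hsv[p[1],p[0]])
c=im[160:280,200:470]; cv2.imwrite('pics/c0.png',cv2.resize(c,None,fx=2.9,fy=2.9,interpolation=cv2.INTER_CUBIC))
g=cv2.cvtColor(im,cv2.COLOR_BGR2GRAY)
b=blobs((g<110)&(hsv[...,1]<90),150,500)
print([x for x in b if 160<x[0][1]<280])
y=cv2.inRange(hsv,(22,120,60),(35,255,255))
for x in blobs(y,150,1500):
    if 160<x[0][1]<280: print('y',x)
E
```

```text
(227, 209) [ 28 148 159]
(284, 205) [ 32 140 164]
(236, 256) [ 29 145 158]
(290, 250) [ 26 106 157]
(294, 257) [ 12 176 139]
(330, 235) [ 15 149 154]
(406, 205) [111  21 173]
(406, 216) [12 19 68]
[([434.9, 212.1], [425, 203, 21, 20, 310]), ([405.9, 216.2], [397, 207, 19, 20, 313]), ([376.9, 220.4], [367, 211, 20, 20, 313])]
y ([283.3, 204.7], [272, 194, 23, 23, 380])
y ([225.9, 208.9], [215, 198, 23, 23, 368])
y ([235.6, 255.8], [225, 244, 23, 24, 384])
```

View pics/c0.png

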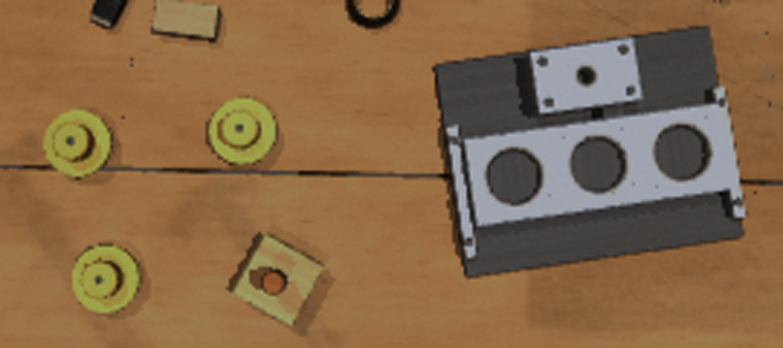

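```bash
python3 - <<'E'
from h import *
im=cv2.imread('pics/top0.png')
hsv=cv2.cvtColor(im,cv2.COLOR_BGR2HSV);g=hsv[...,2]
B=[onz('top',p,.057) for p in[(376.9,220.4),(405.9,216.2),(434.9,212.1)]]
print('bores',np.round(B,4))
d=B[0]-B[2];print('pitch',np.linalg.norm(d)/2,'yaw',np.degrees(np.arctan2(d[1],d[0]))-90)
for z in(.066,.079): 
    h=onz('top',(402.4,185.9),z);print('hole',z,h,np.linalg.norm((h-B[1])[:2]))
for p in[(283.2,205),(226.1,209),(236,255.6)]:
    q=onz('top',p,.034);print('bush',q,proj('scene',[q[0],q[1],.07]),proj('scene',[q[0],q[1],.036]))
q=onz('top',(293.8,257.2),.15);print('pin',q,proj('scene',q))
for b in B: print(proj('scene',b))
im=cv2.imread('pics/scene0.png');hs=cv2.cvtColor(im,cv2.COLOR_BGR2HSV)
c=im[165:305,190:470]; cv2.imwrite('pics/c1.png',cv2.resize(c,None,fx=2.8,fy=2.8,interpolation=cv2.INTER_CUBIC))
g=cv2.cvtColor(im,cv2.COLOR_BGR2GRAY)
print([x for x in blobs((g<110)&(hs[...,1]<90),80,600) if 220<x[0][1]<300])
E
```

```text
bores [[ 0.5567 -0.0716  0.057 ]
 [ 0.5701 -0.1526  0.057 ]
 [ 0.5832 -0.2338  0.057 ]]
pitch 0.08221568983018775 yaw 9.281401576965877
hole 0.066 [ 0.65407489 -0.14073924  0.066     ] 0.08483440835511595
hole 0.079 [ 0.65265528 -0.13867027  0.079     ] 0.08374777491896916
bush [0.59590912 0.19284214 0.034     ] [288.85141245 197.34226633] [289.36993397 208.92678381]
bush [0.58122138 0.35424737 0.034     ] [244.21131296 178.12804414] [245.310437   189.18717096]
bush [0.45055541 0.3216083  0.034     ] [210.0081231  200.36877944] [211.71230397 212.0318397 ]
pin [0.45359362 0.15256988 0.15      ] [251.27070771 195.8969081 ]
[359.30843707 253.20221965]
[393.92796232 267.15850277]
[431.59535113 282.44381194]
[([359.4, 253.1], [348, 247, 24, 14, 268]), ([394.0, 267.0], [381, 260, 26, 15, 306]), ([431.5, 282.2], [418, 274, 28, 17, 357])]
```

View pics/c1.png

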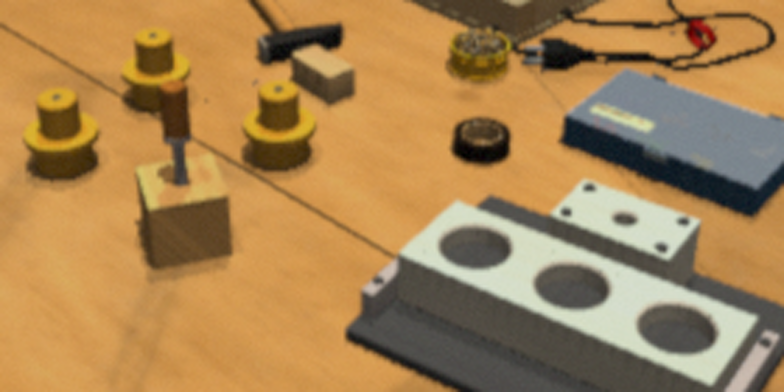

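The crop confirms the positions to about a pixel: bushings, pin, bores and tower hole all agree between the two views. I'll move on to the first bushing.

```bash
cat >> h.py <<'E'
YAW=np.radians(9.28)
def go(x,y,z,rows=None,yaw=YAW):
    s=manip.observe();M=R.from_rotvec(s['tool_rot'])
    T=R.from_matrix(np.array([[-np.cos(yaw),-np.sin(yaw),0],[-np.sin(yaw),np.cos(yaw),0],[0,0,-1]]).T) if 0 else R.from_matrix(np.column_stack([[-np.cos(yaw),-np.sin(yaw),0],[-np.sin(yaw),np.cos(yaw),0],[0,0,-1]]))
    d=np.array([x,y,z])-s['eef_pos'];r=(M.inv()*T).as_rotvec()
    print('t',round(s['time'],2),'pos',s['eef_pos'].round(4),'grip',round(s['grip_width'],3),'F',s['wrist_force'].round(1))
    print('  d_old mm',(1000*M.inv().apply(d)).round(1),'d_new mm',(1000*T.inv().apply(d)).round(1),'rot',r.round(4))
E
python3 -c "
from h import *
go(.4506,.3216,.15)"
```

```text
t 0.1 pos [0.1675 0.5498 0.2308] grip 1.0 F [-0.2 -0.   0.3]
  d_old mm [-337.3 -135.7   80.9] d_new mm [-242.6 -270.9   80.8] rot [-1.000e-03 -4.000e-04 -4.577e-01]
```

Call:
drive_tool([
  {"az": -0.0915, "fingers": 0.5},
  {"az": -0.0915},
  {"az": -0.0915},
  {"az": -0.0915},
  {"az": -0.0915},
  {"tx": -20, "ty": -22.5, "tz": 6.7},
  {"tx": -20, "ty": -22.5, "tz": 6.7},
  {"tx": -20, "ty": -22.5, "tz": 6.7},
  {"tx": -20, "ty": -22.5, "tz": 6.7},
  {"tx": -20, "ty": -22.5, "tz": 6.7},
  {"tx": -20, "ty": -22.5, "tz": 6.7},
  {"tx": -20, "ty": -22.5, "tz": 6.7},
  {"tx": -20, "ty": -22.5, "tz": 6.7},
  {"tx": -20, "ty": -22.5, "tz": 6.7},
  {"tx": -20, "ty": -22.5, "tz": 6.7},
  {"tx": -20, "ty": -22.5, "tz": 6.7},
  {"tx": -20, "ty": -22.5, "tz": 6.7},
  {},
])

```text
$.targets[0]: bad value
```

```bash
python3 -c "
from h import *
go(.4506,.3216,.037)
cv2.imwrite('pics/s1.png',manip.capture('scene'))"
```

```text
t 0.1 pos [0.1675 0.5498 0.2308] grip 1.0 F [-0.2 -0.   0.3]
  d_old mm [-337.3 -135.6  193.9] d_new mm [-242.6 -270.9  193.8] rot [-1.000e-03 -4.000e-04 -4.577e-01]
```

View pics/s1.png

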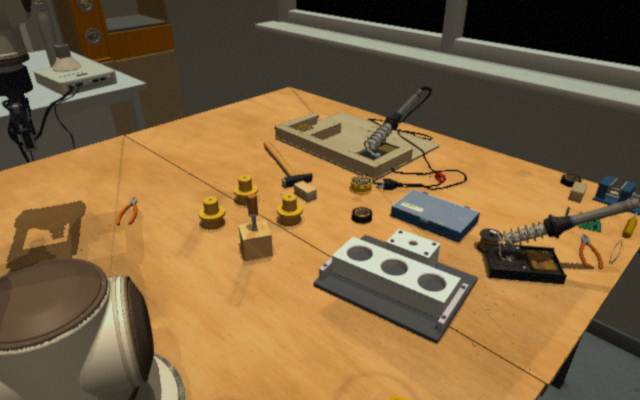

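The move was refused and the scene is unchanged. The rows may need every key, so I'll test that with one row.

Call:
drive_tool([
  {"ax": 0, "ay": 0, "az": -0.0915, "tx": 0, "ty": 0, "tz": 0, "fingers": 0.5},
])

```text
time: 0.23
eef_pos: [0.1676, 0.5499, 0.2309]
tool_rot: [-0.323, -3.125, 0.001]
wrist_force: [0.2, 0.0, 0.6]
grip_width: 0.885
finger_force: 0.0
```

Call:
drive_tool([
  {"ax": 0, "ay": 0, "az": -0.0915, "tx": 0, "ty": 0, "tz": 0, "fingers": 0.5},
  {"ax": 0, "ay": 0, "az": -0.0915, "tx": 0, "ty": 0, "tz": 0, "fingers": 0.5},
  {"ax": 0, "ay": 0, "az": -0.0915, "tx": 0, "ty": 0, "tz": 0, "fingers": 0.5},
  {"ax": 0, "ay": 0, "az": -0.0915, "tx": 0, "ty": 0, "tz": 0, "fingers": 0.5},
  {"ax": 0, "ay": 0, "az": 0, "tx": -20, "ty": -22.5, "tz": 6.7, "fingers": 0.5},
  {"ax": 0, "ay": 0, "az": 0, "tx": -20, "ty": -22.5, "tz": 6.7, "fingers": 0.5},
  {"ax": 0, "ay": 0, "az": 0, "tx": -20, "ty": -22.5, "tz": 6.7, "fingers": 0.5},
  {"ax": 0, "ay": 0, "az": 0, "tx": -20, "ty": -22.5, "tz": 6.7, "fingers": 0.5},
  {"ax": 0, "ay": 0, "az": 0, "tx": -20, "ty": -22.5, "tz": 6.7, "fingers": 0.5},
  {"ax": 0, "ay": 0, "az": 0, "tx": -20, "ty": -22.5, "tz": 6.7, "fingers": 0.5},
  {"ax": 0, "ay": 0, "az": 0, "tx": -20, "ty": -22.5, "tz": 6.7, "fingers": 0.5},
  {"ax": 0, "ay": 0, "az": 0, "tx": -20, "ty": -22.5, "tz": 6.7, "fingers": 0.5},
  {"ax": 0, "ay": 0, "az": 0, "tx": -20, "ty": -22.5, "tz": 6.7, "fingers": 0.5},
  {"ax": 0, "ay": 0, "az": 0, "tx": -20, "ty": -22.5, "tz": 6.7, "fingers": 0.5},
  {"ax": 0, "ay": 0, "az": 0, "tx": -20, "ty": -22.5, "tz": 6.7, "fingers": 0.5},
  {"ax": 0, "ay": 0, "az": 0, "tx": -20, "ty": -22.5, "tz": 6.7, "fingers": 0.5},
  {"ax": 0, "ay": 0, "az": 0, "tx": 0, "ty": 0, "tz": 0, "fingers": 0.5},
])

```text
time: 1.65
eef_pos: [0.4507, 0.3189, 0.1492]
tool_rot: [0.249, -3.131, 0.003]
wrist_force: [0.2, -0.1, -0.1]
grip_width: 0.751
finger_force: 0.0
```

```bash
python3 -c "
from h import *
go(.4506,.3216,.037)
im=manip.capture('scene')
cv2.imwrite('pics/s2.png',cv2.resize(im[130:330,120:440],None,fx=2.4,fy=2.4))"
```

```text
t 1.65 pos [0.4507 0.3189 0.1492] grip 0.751 F [ 0.2 -0.1 -0.1]
  d_old mm [ -0.5   2.9 112.2] d_new mm [ -0.4   2.7 112.2] rot [-0.0018 -0.0014 -0.0033]
```

View pics/s2.png

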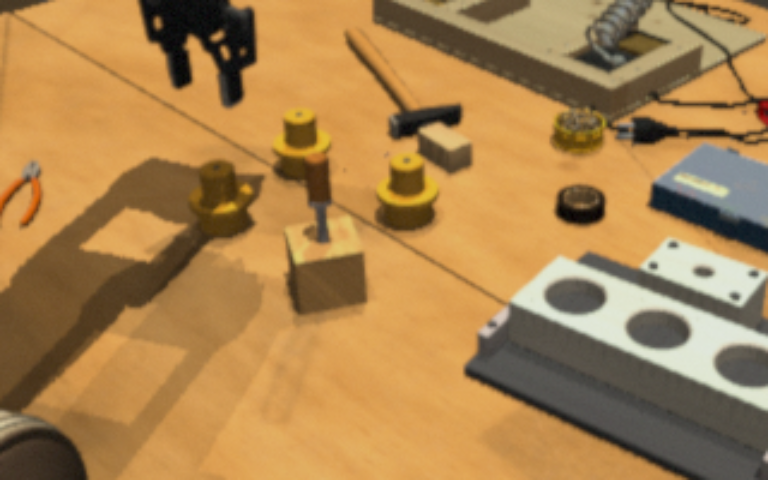

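The gripper is centred over the near-left bushing, with fingers at about (205,60) in the crop and the bushing at (220,195). I'll descend and grip.

Call:
drive_tool([
  {"ax": 0, "ay": 0, "az": -0.003, "tx": 0, "ty": 2.7, "tz": 18, "fingers": 0.5},
  {"ax": 0, "ay": 0, "az": 0, "tx": 0, "ty": 0, "tz": 19, "fingers": 0.5},
  {"ax": 0, "ay": 0, "az": 0, "tx": 0, "ty": 0, "tz": 19, "fingers": 0.5},
  {"ax": 0, "ay": 0, "az": 0, "tx": 0, "ty": 0, "tz": 19, "fingers": 0.5},
  {"ax": 0, "ay": 0, "az": 0, "tx": 0, "ty": 0, "tz": 19, "fingers": 0.5},
  {"ax": 0, "ay": 0, "az": 0, "tx": 0, "ty": 0, "tz": 18, "fingers": 0.5},
  {"ax": 0, "ay": 0, "az": 0, "tx": 0, "ty": 0, "tz": 0, "fingers": 0.5},
  {"ax": 0, "ay": 0, "az": 0, "tx": 0, "ty": 0, "tz": 0, "fingers": -1},
  {"ax": 0, "ay": 0, "az": 0, "tx": 0, "ty": 0, "tz": 0, "fingers": -1},
  {"ax": 0, "ay": 0, "az": 0, "tx": 0, "ty": 0, "tz": 0, "fingers": -1},
  {"ax": 0, "ay": 0, "az": 0, "tx": 0, "ty": 0, "tz": 0, "fingers": -1},
  {"ax": 0, "ay": 0, "az": 0, "tx": 0, "ty": 0, "tz": 0, "fingers": -1},
  {"ax": 0, "ay": 0, "az": 0, "tx": 0, "ty": 0, "tz": 0, "fingers": -1},
], force=80)

```text
time: 2.78
eef_pos: [0.4481, 0.3254, 0.0405]
tool_rot: [-0.258, 3.129, 0.002]
wrist_force: [-1.9, 0.8, 8.7]
grip_width: 0.395
finger_force: 79.2
```

Call:
drive_tool([
  {"ax": 0, "ay": 0, "az": 0, "tx": 0, "ty": 0, "tz": -15, "fingers": -1},
  {"ax": 0, "ay": 0, "az": 0, "tx": 0, "ty": 0, "tz": -25, "fingers": -1},
  {"ax": 0, "ay": 0, "az": 0, "tx": 0, "ty": 0, "tz": -30, "fingers": -1},
  {"ax": 0, "ay": 0, "az": 0, "tx": 0, "ty": 0, "tz": -30, "fingers": -1},
  {"ax": 0, "ay": 0, "az": 0, "tx": 0, "ty": 0, "tz": -30, "fingers": -1},
  {"ax": 0, "ay": 0, "az": 0, "tx": 0, "ty": 0, "tz": -30, "fingers": -1},
  {"ax": 0, "ay": 0, "az": 0, "tx": 0, "ty": 0, "tz": -25, "fingers": -1},
  {"ax": 0, "ay": 0, "az": 0, "tx": 0, "ty": 0, "tz": -15, "fingers": -1},
  {"ax": 0, "ay": 0, "az": 0, "tx": 0, "ty": 0, "tz": 0, "fingers": -1},
  {"ax": 0, "ay": 0, "az": 0, "tx": 0, "ty": 0, "tz": 0, "fingers": -1},
])

```text
time: 3.62
eef_pos: [0.4476, 0.3249, 0.2394]
tool_rot: [-0.258, 3.13, 0.001]
wrist_force: [0.5, -0.3, -3.8]
grip_width: 0.396
finger_force: 80.3
```

```bash
python3 -c "
from h import *
go(.5567,-.0716,.15)"
```

```text
t 3.62 pos [0.4476 0.3249 0.2394] grip 0.396 F [ 0.5 -0.3 -3.8]
  d_old mm [ -42.5 -409.1   89.3] d_new mm [ -43.8 -408.9   89.4] rot [0.0004 0.0013 0.0028]
```

Call:
drive_tool([
  {"ax": 0, "ay": 0, "az": 0.003, "tx": -1.5, "ty": -15, "tz": 0, "fingers": -1},
  {"ax": 0, "ay": 0, "az": 0, "tx": -3, "ty": -27, "tz": 0, "fingers": -1},
  {"ax": 0, "ay": 0, "az": 0, "tx": -3, "ty": -29, "tz": 0, "fingers": -1},
  {"ax": 0, "ay": 0, "az": 0, "tx": -3, "ty": -29, "tz": 0, "fingers": -1},
  {"ax": 0, "ay": 0, "az": 0, "tx": -3, "ty": -29, "tz": 0, "fingers": -1},
  {"ax": 0, "ay": 0, "az": 0, "tx": -3, "ty": -29, "tz": 0, "fingers": -1},
  {"ax": 0, "ay": 0, "az": 0, "tx": -3, "ty": -29, "tz": 0, "fingers": -1},
  {"ax": 0, "ay": 0, "az": 0, "tx": -3, "ty": -29, "tz": 0, "fingers": -1},
  {"ax": 0, "ay": 0, "az": 0, "tx": -3, "ty": -29, "tz": 0, "fingers": -1},
  {"ax": 0, "ay": 0, "az": 0, "tx": -3, "ty": -29, "tz": 0, "fingers": -1},
  {"ax": 0, "ay": 0, "az": 0, "tx": -3, "ty": -29, "tz": 0, "fingers": -1},
  {"ax": 0, "ay": 0, "az": 0, "tx": -3, "ty": -29, "tz": 0, "fingers": -1},
  {"ax": 0, "ay": 0, "az": 0, "tx": -3, "ty": -29, "tz": 0, "fingers": -1},
  {"ax": 0, "ay": 0, "az": 0, "tx": -3, "ty": -28, "tz": 10, "fingers": -1},
  {"ax": 0, "ay": 0, "az": 0, "tx": -3, "ty": -20, "tz": 20, "fingers": -1},
  {"ax": 0, "ay": 0, "az": 0, "tx": 0, "ty": 0, "tz": 30, "fingers": -1},
  {"ax": 0, "ay": 0, "az": 0, "tx": 0, "ty": 0, "tz": 29, "fingers": -1},
  {"ax": 0, "ay": 0, "az": 0, "tx": 0, "ty": 0, "tz": 0, "fingers": -1},
  {"ax": 0, "ay": 0, "az": 0, "tx": 0, "ty": 0, "tz": 0, "fingers": -1},
])

```text
time: 5.2
eef_pos: [0.5553, -0.0716, 0.1484]
tool_rot: [0.253, -3.128, -0.002]
wrist_force: [-0.7, 0.8, -2.1]
grip_width: 0.398
finger_force: 80.4
```

```bash
python3 -c "
from h import *
go(.5567,-.0716,.15)
im=manip.capture('scene')
a=cv2.resize(im[160:300,300:480],None,fx=4.2,fy=4.2,interpolation=cv2.INTER_CUBIC)
cv2.imwrite('pics/s3.png',a)
e=manip.observe()['eef_pos']
print('pred shoulder/foot centre px (scene)', [proj('scene',e+[0,0,dz]).round(1).tolist() for dz in (-.002,-.012,-.0385)])
cv2.imwrite('pics/t3.png',manip.capture('top'))"
```

```text
t 5.2 pos [ 0.5553 -0.0716  0.1484] grip 0.398 F [-0.7  0.8 -2.1]
  d_old mm [-1.4 -0.2 -1.6] d_new mm [-1.4 -0.2 -1.6] rot [ 0.0016 -0.0037 -0.0004]
pred shoulder/foot centre px (scene) [[361.0, 217.1], [360.8, 221.3], [360.3, 232.0]]
```

View pics/s3.png

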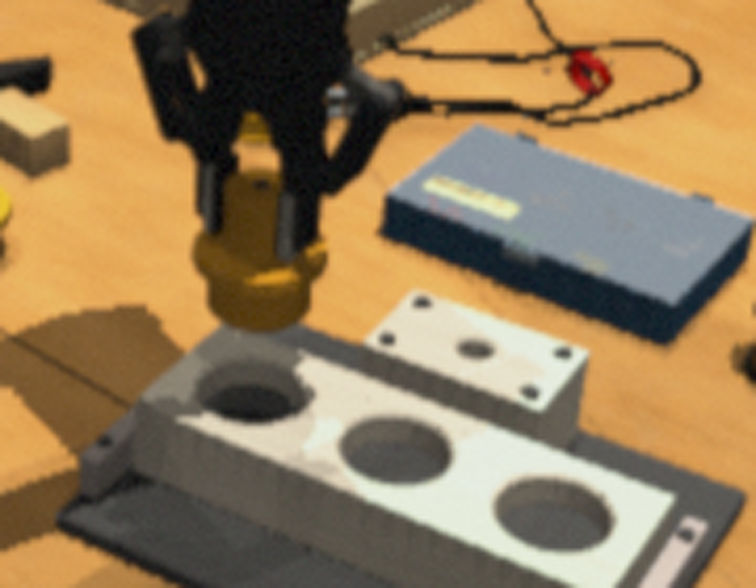

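The foot of the held bushing is at about crop (259,300), or full-image (361.7,232). That is about 2 mm to the right of the bore0 axis, so I'll correct left and lower gently.

Call:
drive_tool([
  {"ax": 0, "ay": 0, "az": 0, "tx": -1, "ty": 2, "tz": 10, "fingers": -1},
  {"ax": 0, "ay": 0, "az": 0, "tx": 0, "ty": 0, "tz": 15, "fingers": -1},
  {"ax": 0, "ay": 0, "az": 0, "tx": 0, "ty": 0, "tz": 12, "fingers": -1},
  {"ax": 0, "ay": 0, "az": 0, "tx": 0, "ty": 0, "tz": 6, "fingers": -1},
  {"ax": 0, "ay": 0, "az": 0, "tx": 0, "ty": 0, "tz": 4, "fingers": -1},
  {"ax": 0, "ay": 0, "az": 0, "tx": 0, "ty": 0, "tz": 3, "fingers": -1},
  {"ax": 0, "ay": 0, "az": 0, "tx": 0, "ty": 0, "tz": 3, "fingers": -1},
  {"ax": 0, "ay": 0, "az": 0, "tx": 0, "ty": 0, "tz": 0, "fingers": -1},
  {"ax": 0, "ay": 0, "az": 0, "tx": 0, "ty": 0, "tz": 0, "fingers": -1},
])

```text
time: 6.05
eef_pos: [0.5572, -0.0697, 0.0972]
tool_rot: [-0.254, 3.131, -0.0]
wrist_force: [0.1, 0.4, -2.7]
grip_width: 0.395
finger_force: 80.4
```

Call:
drive_tool([
  {"ax": 0, "ay": 0, "az": 0, "tx": 0, "ty": 0, "tz": 2, "fingers": -1},
  {"ax": 0, "ay": 0, "az": 0, "tx": 0, "ty": 0, "tz": 2, "fingers": -1},
  {"ax": 0, "ay": 0, "az": 0, "tx": 0, "ty": 0, "tz": 2, "fingers": -1},
  {"ax": 0, "ay": 0, "az": 0, "tx": 0, "ty": 0, "tz": 0, "fingers": -1},
])

```text
time: 6.38
eef_pos: [0.5577, -0.0698, 0.0929]
tool_rot: [-0.254, 3.129, -0.002]
wrist_force: [-7.8, 2.3, 22.1]
grip_width: 0.398
finger_force: 83.0
```

Call:
drive_tool([
  {"ax": 0, "ay": 0, "az": 0, "tx": 0, "ty": 0, "tz": -3, "fingers": -1},
  {"ax": 0, "ay": 0, "az": 0, "tx": 2, "ty": 0.8, "tz": 0, "fingers": -1},
  {"ax": 0, "ay": 0, "az": 0, "tx": 0, "ty": 0, "tz": 2, "fingers": -1},
  {"ax": 0, "ay": 0, "az": 0, "tx": 0, "ty": 0, "tz": 2, "fingers": -1},
  {"ax": 0, "ay": 0, "az": 0, "tx": 0, "ty": 0, "tz": 0, "fingers": -1},
])

```text
time: 6.8
eef_pos: [0.5545, -0.0691, 0.0891]
tool_rot: [0.254, -3.13, -0.0]
wrist_force: [-0.5, -0.3, -2.1]
grip_width: 0.4
finger_force: 80.4
```

Call:
drive_tool([
  {"ax": 0, "ay": 0, "az": 0, "tx": 0, "ty": 0, "tz": 3, "fingers": -1},
  {"ax": 0, "ay": 0, "az": 0, "tx": 0, "ty": 0, "tz": 3, "fingers": -1},
  {"ax": 0, "ay": 0, "az": 0, "tx": 0, "ty": 0, "tz": 3, "fingers": -1},
  {"ax": 0, "ay": 0, "az": 0, "tx": 0, "ty": 0, "tz": 0, "fingers": -1},
])

```text
time: 7.13
eef_pos: [0.5549, -0.0693, 0.0804]
tool_rot: [0.254, -3.131, 0.0]
wrist_force: [-0.2, -0.3, -2.2]
grip_width: 0.401
finger_force: 80.3
```

Call:
drive_tool([
  {"ax": 0, "ay": 0, "az": 0, "tx": 0, "ty": 0, "tz": 3, "fingers": -1},
  {"ax": 0, "ay": 0, "az": 0, "tx": 0, "ty": 0, "tz": 3, "fingers": -1},
  {"ax": 0, "ay": 0, "az": 0, "tx": 0, "ty": 0, "tz": 2.5, "fingers": -1},
  {"ax": 0, "ay": 0, "az": 0, "tx": 0, "ty": 0, "tz": 0, "fingers": -1},
])

```text
time: 7.47
eef_pos: [0.555, -0.0693, 0.0724]
tool_rot: [-0.254, 3.131, -0.0]
wrist_force: [-1.4, 0.1, 1.8]
grip_width: 0.401
finger_force: 80.6
```

Call:
drive_tool([
  {"ax": 0, "ay": 0, "az": 0, "tx": 0, "ty": 0, "tz": 2, "fingers": -1},
  {"ax": 0, "ay": 0, "az": 0, "tx": 0, "ty": 0, "tz": 1.5, "fingers": -1},
  {"ax": 0, "ay": 0, "az": 0, "tx": 0, "ty": 0, "tz": 0, "fingers": -1},
])

```text
time: 7.72
eef_pos: [0.5553, -0.0693, 0.0697]
tool_rot: [-0.254, 3.13, -0.001]
wrist_force: [-3.1, 0.4, 11.2]
grip_width: 0.396
finger_force: 81.2
```

Call:
drive_tool([
  {"ax": 0, "ay": 0, "az": 0, "tx": 0, "ty": 0, "tz": 1.5, "fingers": -1},
  {"ax": 0, "ay": 0, "az": 0, "tx": 0, "ty": 0, "tz": 0, "fingers": -1},
])

```text
time: 7.88
eef_pos: [0.5559, -0.0693, 0.0695]
tool_rot: [-0.254, 3.128, -0.001]
wrist_force: [-5.3, 1.1, 24.9]
grip_width: 0.398
finger_force: 82.1
```

Call:
drive_tool([
  {"ax": 0, "ay": 0, "az": 0, "tx": 0, "ty": 0, "tz": -1, "fingers": 0.5},
  {"ax": 0, "ay": 0, "az": 0, "tx": 0, "ty": 0, "tz": 0, "fingers": 0.5},
  {"ax": 0, "ay": 0, "az": 0, "tx": 0, "ty": 0, "tz": 0, "fingers": 0.5},
  {"ax": 0, "ay": 0, "az": 0, "tx": 0, "ty": 0, "tz": 0, "fingers": 0.5},
  {"ax": 0, "ay": 0, "az": 0, "tx": 0, "ty": 0, "tz": -15, "fingers": 0.5},
  {"ax": 0, "ay": 0, "az": 0, "tx": 0, "ty": 0, "tz": -25, "fingers": 0.5},
  {"ax": 0, "ay": 0, "az": 0, "tx": 0, "ty": 0, "tz": -30, "fingers": 0.5},
  {"ax": 0, "ay": 0, "az": 0, "tx": 0, "ty": 0, "tz": -30, "fingers": 0.5},
  {"ax": 0, "ay": 0, "az": 0, "tx": 0, "ty": 0, "tz": -30, "fingers": 0.5},
  {"ax": 0, "ay": 0, "az": 0, "tx": 0, "ty": 0, "tz": -20, "fingers": 0.5},
  {"ax": 0, "ay": 0, "az": 0, "tx": 0, "ty": 0, "tz": 0, "fingers": 0.5},
  {"ax": 0, "ay": 0, "az": 0, "tx": 0, "ty": 0, "tz": 0, "fingers": 0.5},
])

```text
time: 8.88
eef_pos: [0.5552, -0.0693, 0.219]
tool_rot: [-0.254, 3.13, -0.001]
wrist_force: [0.7, -0.5, -0.1]
grip_width: 0.748
finger_force: 0.0
```

```bash
cat >> h.py <<'E'
def look(tag):
    t=manip.capture('top');s=manip.capture('scene')
    cv2.imwrite(f'pics/t_{tag}.png',t);cv2.imwrite(f'pics/s_{tag}.png',s)
    for n,im,lo in(('top',t,150),('scene',s,150)):
        hv=cv2.cvtColor(im,cv2.COLOR_BGR2HSV)
        m=cv2.inRange(hv,(22,120,60),(35,255,255)) if n=='top' else cv2.inRange(hv,(20,150,60),(35,255,255))
        for c,b in blobs(m,lo,1500):
            if 160<c[1]<290 and 180<c[0]<470:
                u=(b[0]+(b[2]-1)/2,b[1]+(b[3]-1)/2)
                print(n,c,b,onz(n,u,.034).round(4)[:2],'if flush',onz(n,u,.063).round(4)[:2])
E
python3 -c "
from h import *
look('a')
go(.5959,.1928,.15)
s=cv2.imread('pics/s_a.png')
cv2.imwrite('pics/s4.png',cv2.resize(s[170:300,200:480],None,fx=2.8,fy=2.8,interpolation=cv2.INTER_CUBIC))"
```

```text
top [283.4, 204.6] [272, 194, 23, 23, 379] [0.5959 0.1934] if flush [0.594  0.1911]
top [225.9, 208.8] [215, 198, 23, 23, 370] [0.5812 0.3545] if flush [0.5796 0.3489]
scene [361.1, 186.3] [351, 177, 22, 17, 178] [0.8218 0.145 ] if flush [0.7807 0.1119]
scene [290.0, 210.1] [277, 203, 26, 14, 173] [0.5964 0.193 ] if flush [0.5657 0.1577]
scene [359.5, 254.9] [345, 249, 29, 11, 163] [ 0.5778 -0.0539] if flush [ 0.5479 -0.0778]
t 8.98 pos [ 0.5546 -0.0692  0.2172] grip 0.754 F [-0.4  0.   0.2]
  d_old mm [-83.  251.9  67.2] d_new mm [-83.  251.9  67.2] rot [ 0.0005 -0.0015 -0.0003]
```

View pics/s4.png

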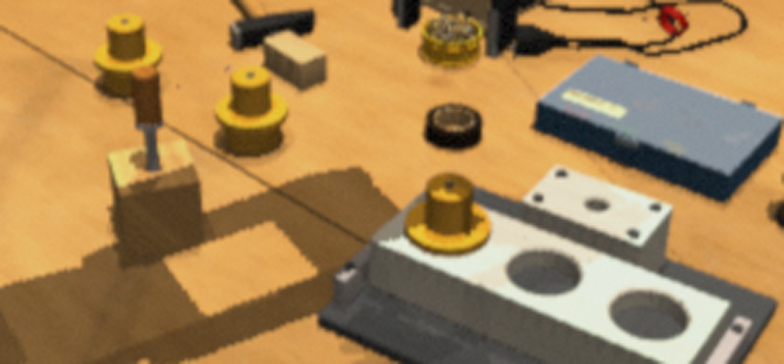

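The first bushing sits flush in bore0, with its flange at crop (447,230). The TCP runs about (−2, +2.7) mm from the camera estimates, so I'll apply that from here on. Next bushing.

Call:
drive_tool([
  {"ax": 0, "ay": 0, "az": 0, "tx": -4.2, "ty": 13, "tz": 0, "fingers": 0.5},
  {"ax": 0, "ay": 0, "az": 0, "tx": -8.6, "ty": 27, "tz": 0, "fingers": 0.5},
  {"ax": 0, "ay": 0, "az": 0, "tx": -8.6, "ty": 27, "tz": 0, "fingers": 0.5},
  {"ax": 0, "ay": 0, "az": 0, "tx": -8.6, "ty": 27, "tz": 0, "fingers": 0.5},
  {"ax": 0, "ay": 0, "az": 0, "tx": -8.6, "ty": 27, "tz": 0, "fingers": 0.5},
  {"ax": 0, "ay": 0, "az": 0, "tx": -8.6, "ty": 27, "tz": 0, "fingers": 0.5},
  {"ax": 0, "ay": 0, "az": 0, "tx": -8.6, "ty": 27, "tz": 0, "fingers": 0.5},
  {"ax": 0, "ay": 0, "az": 0, "tx": -8.6, "ty": 27, "tz": 0, "fingers": 0.5},
  {"ax": 0, "ay": 0, "az": 0, "tx": -8.6, "ty": 27, "tz": 10, "fingers": 0.5},
  {"ax": 0, "ay": 0, "az": 0, "tx": -8.6, "ty": 26, "tz": 20, "fingers": 0.5},
  {"ax": 0, "ay": 0, "az": 0, "tx": 0, "ty": 0, "tz": 30, "fingers": 0.5},
  {"ax": 0, "ay": 0, "az": 0, "tx": 0, "ty": 0, "tz": 27, "fingers": 0.5},
  {"ax": 0, "ay": 0, "az": 0, "tx": 0, "ty": 0, "tz": 0, "fingers": 0.5},
  {"ax": 0, "ay": 0, "az": 0, "tx": 0, "ty": 0, "tz": 0, "fingers": 0.5},
  {"ax": 0, "ay": 0, "az": 0, "tx": 0, "ty": 0, "tz": 0, "fingers": 0.5},
])

```text
time: 10.23
eef_pos: [0.5947, 0.1958, 0.1327]
tool_rot: [-0.253, 3.13, 0.0]
wrist_force: [0.7, 0.1, 0.8]
grip_width: 0.749
finger_force: 0.0
```

```bash
python3 -c "
from h import *
look('b')
go(.594,.1958,.041)"
```

```text
top [377.3, 219.8] [366, 209, 23, 23, 342] [ 0.5587 -0.0743] if flush [ 0.5576 -0.0712]
scene [360.9, 186.1] [351, 176, 22, 18, 183] [0.824  0.1469] if flush [0.7828 0.1137]
scene [359.6, 252.1] [345, 242, 30, 18, 236] [ 0.5883 -0.0464] if flush [ 0.558  -0.0707]
t 10.33 pos [0.5951 0.1956 0.1333] grip 0.751 F [ 0.7 -0.4 -0.3]
  d_old mm [ 1.3  0.4 92.3] d_new mm [ 1.1  0.4 92.3] rot [ 0.      0.0025 -0.0006]
```

Call:
drive_tool([
  {"ax": 0, "ay": 0, "az": 0, "tx": 1, "ty": 0, "tz": 18, "fingers": 0.5},
  {"ax": 0, "ay": 0, "az": 0, "tx": 0, "ty": 0, "tz": 25, "fingers": 0.5},
  {"ax": 0, "ay": 0, "az": 0, "tx": 0, "ty": 0, "tz": 25, "fingers": 0.5},
  {"ax": 0, "ay": 0, "az": 0, "tx": 0, "ty": 0, "tz": 16, "fingers": 0.5},
  {"ax": 0, "ay": 0, "az": 0, "tx": 0, "ty": 0, "tz": 8, "fingers": 0.5},
  {"ax": 0, "ay": 0, "az": 0, "tx": 0, "ty": 0, "tz": 0, "fingers": 0.5},
  {"ax": 0, "ay": 0, "az": 0, "tx": 0, "ty": 0, "tz": 0, "fingers": -1},
  {"ax": 0, "ay": 0, "az": 0, "tx": 0, "ty": 0, "tz": 0, "fingers": -1},
  {"ax": 0, "ay": 0, "az": 0, "tx": 0, "ty": 0, "tz": 0, "fingers": -1},
  {"ax": 0, "ay": 0, "az": 0, "tx": 0, "ty": 0, "tz": 0, "fingers": -1},
  {"ax": 0, "ay": 0, "az": 0, "tx": 0, "ty": 0, "tz": 0, "fingers": -1},
], force=80)

```text
time: 11.25
eef_pos: [0.5944, 0.1955, 0.0415]
tool_rot: [-0.253, 3.128, 0.0]
wrist_force: [-0.3, -1.1, 7.2]
grip_width: 0.394
finger_force: 79.1
```

Call:
drive_tool([
  {"ax": 0, "ay": 0, "az": 0, "tx": 0, "ty": 0, "tz": -15, "fingers": -1},
  {"ax": 0, "ay": 0, "az": 0, "tx": 0, "ty": 0, "tz": -25, "fingers": -1},
  {"ax": 0, "ay": 0, "az": 0, "tx": 0, "ty": 0, "tz": -30, "fingers": -1},
  {"ax": 0, "ay": 0, "az": 0, "tx": 0, "ty": 0, "tz": -30, "fingers": -1},
  {"ax": 0, "ay": 0, "az": 0, "tx": 0, "ty": 0, "tz": -30, "fingers": -1},
  {"ax": 0, "ay": 0, "az": 0, "tx": 0, "ty": 0, "tz": -25, "fingers": -1},
  {"ax": 0, "ay": 0, "az": 0, "tx": 0, "ty": 0, "tz": -15, "fingers": -1},
  {"ax": 0, "ay": 0, "az": 0, "tx": 0, "ty": 0, "tz": 0, "fingers": -1},
])

```text
time: 11.92
eef_pos: [0.5945, 0.1957, 0.2143]
tool_rot: [-0.253, 3.125, 0.001]
wrist_force: [0.7, -0.4, -2.3]
grip_width: 0.397
finger_force: 80.1
```

```bash
python3 -c "
from h import *
go(.5683,-.1503,.11)"
```

```text
t 11.92 pos [0.5945 0.1957 0.2143] grip 0.397 F [ 0.7 -0.4 -2.3]
  d_old mm [  82.3 -337.3  103.7] d_new mm [  81.7 -337.2  104.3] rot [ 0.0002  0.0066 -0.0003]
```

Call:
drive_tool([
  {"ax": 0, "ay": 0, "az": 0, "tx": 4, "ty": -16, "tz": 0, "fingers": -1},
  {"ax": 0, "ay": 0, "az": 0, "tx": 7, "ty": -29, "tz": 0, "fingers": -1},
  {"ax": 0, "ay": 0, "az": 0, "tx": 7, "ty": -29, "tz": 0, "fingers": -1},
  {"ax": 0, "ay": 0, "az": 0, "tx": 7, "ty": -29, "tz": 0, "fingers": -1},
  {"ax": 0, "ay": 0, "az": 0, "tx": 7, "ty": -29, "tz": 0, "fingers": -1},
  {"ax": 0, "ay": 0, "az": 0, "tx": 7, "ty": -29, "tz": 0, "fingers": -1},
  {"ax": 0, "ay": 0, "az": 0, "tx": 7, "ty": -29, "tz": 0, "fingers": -1},
  {"ax": 0, "ay": 0, "az": 0, "tx": 7, "ty": -29, "tz": 0, "fingers": -1},
  {"ax": 0, "ay": 0, "az": 0, "tx": 7, "ty": -29, "tz": 0, "fingers": -1},
  {"ax": 0, "ay": 0, "az": 0, "tx": 7, "ty": -29, "tz": 0, "fingers": -1},
  {"ax": 0, "ay": 0, "az": 0, "tx": 7, "ty": -29, "tz": 0, "fingers": -1},
  {"ax": 0, "ay": 0, "az": 0, "tx": 8, "ty": -31, "tz": 0, "fingers": -1},
  {"ax": 0, "ay": 0, "az": 0, "tx": 0, "ty": 0, "tz": 20, "fingers": -1},
  {"ax": 0, "ay": 0, "az": 0, "tx": 0, "ty": 0, "tz": 30, "fingers": -1},
  {"ax": 0, "ay": 0, "az": 0, "tx": 0, "ty": 0, "tz": 30, "fingers": -1},
  {"ax": 0, "ay": 0, "az": 0, "tx": 0, "ty": 0, "tz": 20, "fingers": -1},
  {"ax": 0, "ay": 0, "az": 0, "tx": 0, "ty": 0, "tz": 0, "fingers": -1},
  {"ax": 0, "ay": 0, "az": 0, "tx": 0, "ty": 0, "tz": 0, "fingers": -1},
])

```text
time: 13.42
eef_pos: [0.5662, -0.1502, 0.1089]
tool_rot: [0.254, -3.13, -0.001]
wrist_force: [0.4, -0.7, -2.1]
grip_width: 0.394
finger_force: 80.3
```

```bash
python3 -c "
from h import *
go(.5683,-.1503,.098)"
```

```text
t 13.42 pos [ 0.5662 -0.1502  0.1089] grip 0.394 F [ 0.4 -0.7 -2.1]
  d_old mm [-2.  -0.4 10.9] d_new mm [-2.  -0.4 10.9] rot [ 0.0009 -0.0016 -0.0003]
```

Call:
drive_tool([
  {"ax": 0, "ay": 0, "az": 0, "tx": -2, "ty": -0.4, "tz": 4, "fingers": -1},
  {"ax": 0, "ay": 0, "az": 0, "tx": 0, "ty": 0, "tz": 4, "fingers": -1},
  {"ax": 0, "ay": 0, "az": 0, "tx": 0, "ty": 0, "tz": 4, "fingers": -1},
  {"ax": 0, "ay": 0, "az": 0, "tx": 0, "ty": 0, "tz": 3, "fingers": -1},
  {"ax": 0, "ay": 0, "az": 0, "tx": 0, "ty": 0, "tz": 0, "fingers": -1},
])

```text
time: 13.83
eef_pos: [0.5686, -0.1504, 0.094]
tool_rot: [0.254, -3.131, -0.0]
wrist_force: [-0.3, 0.9, -1.3]
grip_width: 0.397
finger_force: 80.3
```

Call:
drive_tool([
  {"ax": 0, "ay": 0, "az": 0, "tx": 0, "ty": 0, "tz": 3, "fingers": -1},
  {"ax": 0, "ay": 0, "az": 0, "tx": 0, "ty": 0, "tz": 3, "fingers": -1},
  {"ax": 0, "ay": 0, "az": 0, "tx": 0, "ty": 0, "tz": 0, "fingers": -1},
])

```text
time: 14.08
eef_pos: [0.5686, -0.1504, 0.0878]
tool_rot: [0.254, -3.131, -0.0]
wrist_force: [1.0, -0.5, -2.7]
grip_width: 0.391
finger_force: 80.3
```

Call:
drive_tool([
  {"ax": 0, "ay": 0, "az": 0, "tx": 0, "ty": 0, "tz": 3, "fingers": -1},
  {"ax": 0, "ay": 0, "az": 0, "tx": 0, "ty": 0, "tz": 3, "fingers": -1},
  {"ax": 0, "ay": 0, "az": 0, "tx": 0, "ty": 0, "tz": 3, "fingers": -1},
  {"ax": 0, "ay": 0, "az": 0, "tx": 0, "ty": 0, "tz": 3, "fingers": -1},
  {"ax": 0, "ay": 0, "az": 0, "tx": 0, "ty": 0, "tz": 3, "fingers": -1},
  {"ax": 0, "ay": 0, "az": 0, "tx": 0, "ty": 0, "tz": 2, "fingers": -1},
  {"ax": 0, "ay": 0, "az": 0, "tx": 0, "ty": 0, "tz": 0, "fingers": -1},
])

```text
time: 14.67
eef_pos: [0.569, -0.1506, 0.0715]
tool_rot: [-0.254, 3.131, -0.001]
wrist_force: [-0.4, -0.0, 1.9]
grip_width: 0.398
finger_force: 80.5
```

Call:
drive_tool([
  {"ax": 0, "ay": 0, "az": 0, "tx": 0, "ty": 0, "tz": 1.5, "fingers": -1},
  {"ax": 0, "ay": 0, "az": 0, "tx": 0, "ty": 0, "tz": 1.5, "fingers": -1},
  {"ax": 0, "ay": 0, "az": 0, "tx": 0, "ty": 0, "tz": 0, "fingers": -1},
])

```text
time: 14.92
eef_pos: [0.5698, -0.1506, 0.0707]
tool_rot: [-0.253, 3.128, -0.002]
wrist_force: [-7.1, 2.5, 28.4]
grip_width: 0.395
finger_force: 82.7
```

Flush. I'll release, retract and look for the last bushing.

Call:
drive_tool([
  {"ax": 0, "ay": 0, "az": 0, "tx": 0, "ty": 0, "tz": -2, "fingers": 0.5},
  {"ax": 0, "ay": 0, "az": 0, "tx": 0, "ty": 0, "tz": 0, "fingers": 0.5},
  {"ax": 0, "ay": 0, "az": 0, "tx": 0, "ty": 0, "tz": 0, "fingers": 0.5},
  {"ax": 0, "ay": 0, "az": 0, "tx": 0, "ty": 0, "tz": 0, "fingers": 0.5},
  {"ax": 0, "ay": 0, "az": 0, "tx": 0, "ty": 0, "tz": -15, "fingers": 0.5},
  {"ax": 0, "ay": 0, "az": 0, "tx": 0, "ty": 0, "tz": -25, "fingers": 0.5},
  {"ax": 0, "ay": 0, "az": 0, "tx": 0, "ty": 0, "tz": -30, "fingers": 0.5},
  {"ax": 0, "ay": 0, "az": 0, "tx": 0, "ty": 0, "tz": -30, "fingers": 0.5},
  {"ax": 0, "ay": 0, "az": 0, "tx": 0, "ty": 0, "tz": -30, "fingers": 0.5},
  {"ax": 0, "ay": 0, "az": 0, "tx": 0, "ty": 0, "tz": -20, "fingers": 0.5},
  {"ax": 0, "ay": 0, "az": 0, "tx": 0, "ty": 0, "tz": 0, "fingers": 0.5},
  {"ax": 0, "ay": 0, "az": 0, "tx": 0, "ty": 0, "tz": 0, "fingers": 0.5},
])

```text
time: 15.92
eef_pos: [0.5691, -0.1506, 0.221]
tool_rot: [-0.254, 3.13, -0.001]
wrist_force: [0.6, 0.1, -0.5]
grip_width: 0.748
finger_force: 0.0
```

```bash
python3 -c "
from h import *
look('c')
go(.579,.357,.22)"
```

```text
top [226.0, 208.9] [215, 198, 23, 23, 370] [0.5812 0.3545] if flush [0.5796 0.3489]
scene [361.5, 186.1] [350, 176, 23, 18, 166] [0.823  0.1479] if flush [0.7819 0.1146]
scene [396.1, 268.2] [380, 258, 30, 17, 188] [ 0.5983 -0.1351] if flush [ 0.5675 -0.1553]
t 16.02 pos [ 0.5684 -0.1503  0.2191] grip 0.753 F [-0.4  1.2  0.1]
  d_old mm [-92.1 499.   -0.6] d_new mm [-92.2 499.   -0.9] rot [ 0.0008 -0.0015 -0.0003]
```

Call:
drive_tool([
  {"ax": 0, "ay": 0, "az": 0, "tx": -4, "ty": 17, "tz": 0, "fingers": 0.5},
  {"ax": 0, "ay": 0, "az": 0, "tx": -5.5, "ty": 31, "tz": 0, "fingers": 0.5},
  {"ax": 0, "ay": 0, "az": 0, "tx": -5.5, "ty": 31, "tz": 0, "fingers": 0.5},
  {"ax": 0, "ay": 0, "az": 0, "tx": -5.5, "ty": 31, "tz": 0, "fingers": 0.5},
  {"ax": 0, "ay": 0, "az": 0, "tx": -5.5, "ty": 31, "tz": 0, "fingers": 0.5},
  {"ax": 0, "ay": 0, "az": 0, "tx": -5.5, "ty": 31, "tz": 0, "fingers": 0.5},
  {"ax": 0, "ay": 0, "az": 0, "tx": -5.5, "ty": 31, "tz": 0, "fingers": 0.5},
  {"ax": 0, "ay": 0, "az": 0, "tx": -5.5, "ty": 31, "tz": 0, "fingers": 0.5},
  {"ax": 0, "ay": 0, "az": 0, "tx": -5.5, "ty": 31, "tz": 0, "fingers": 0.5},
  {"ax": 0, "ay": 0, "az": 0, "tx": -5.5, "ty": 31, "tz": 0, "fingers": 0.5},
  {"ax": 0, "ay": 0, "az": 0, "tx": -5.5, "ty": 31, "tz": 0, "fingers": 0.5},
  {"ax": 0, "ay": 0, "az": 0, "tx": -5.5, "ty": 31, "tz": 0, "fingers": 0.5},
  {"ax": 0, "ay": 0, "az": 0, "tx": -5.5, "ty": 31, "tz": 0, "fingers": 0.5},
  {"ax": 0, "ay": 0, "az": 0, "tx": -5.5, "ty": 31, "tz": 0, "fingers": 0.5},
  {"ax": 0, "ay": 0, "az": 0, "tx": -5.5, "ty": 31, "tz": 0, "fingers": 0.5},
  {"ax": 0, "ay": 0, "az": 0, "tx": -5.5, "ty": 31, "tz": 0, "fingers": 0.5},
  {"ax": 0, "ay": 0, "az": 0, "tx": -5.5, "ty": 17, "tz": 0, "fingers": 0.5},
  {"ax": 0, "ay": 0, "az": 0, "tx": 0, "ty": 0, "tz": 0, "fingers": 0.5},
  {"ax": 0, "ay": 0, "az": 0, "tx": 0, "ty": 0, "tz": 0, "fingers": 0.5},
])

```text
time: 17.6
eef_pos: [0.5787, 0.3575, 0.2183]
tool_rot: [0.256, -3.129, 0.002]
wrist_force: [-0.3, -1.3, -0.1]
grip_width: 0.747
finger_force: 0.0
```

```bash
python3 -c "
from h import *
look('d')
go(.579,.3572,.041)
s=cv2.imread('pics/s_d.png')
cv2.imwrite('pics/s5.png',cv2.resize(s[100:300,180:480],None,fx=2.6,fy=2.6,interpolation=cv2.INTER_CUBIC))"
```

```text
top [406.5, 215.5] [395, 205, 23, 22, 339] [ 0.5732 -0.1567] if flush [ 0.5717 -0.1519]
top [377.3, 219.8] [366, 209, 23, 23, 339] [ 0.5587 -0.0743] if flush [ 0.5576 -0.0712]
scene [361.4, 186.1] [351, 176, 22, 18, 171] [0.824  0.1469] if flush [0.7828 0.1137]
scene [359.7, 252.1] [345, 242, 30, 19, 232] [ 0.5869 -0.0476] if flush [ 0.5566 -0.0718]
scene [394.3, 265.8] [379, 255, 31, 20, 253] [ 0.6017 -0.1313] if flush [ 0.5707 -0.1517]
t 17.7 pos [0.5791 0.3562 0.2193] grip 0.752 F [-0.6 -0.9  0.2]
  d_old mm [ -0.4   1.2 178.3] d_new mm [-1.000e-01  1.000e+00  1.783e+02] rot [-0.0007 -0.0016 -0.0006]
```

View pics/s5.png

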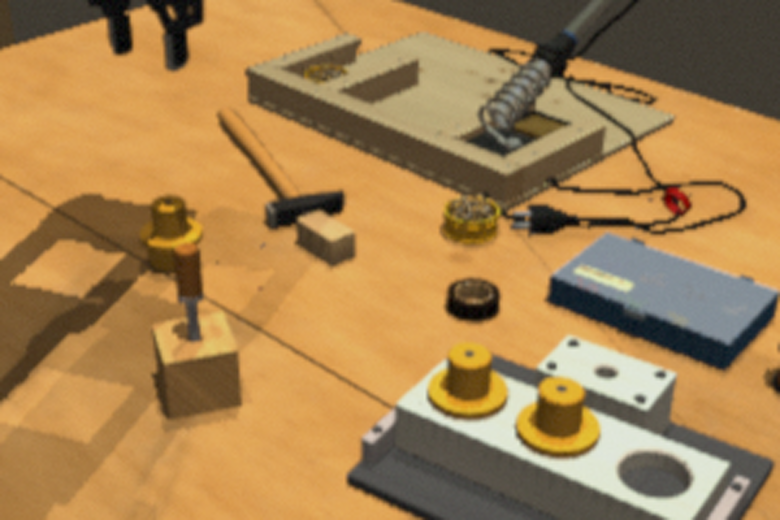

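Two bushings sit flush, at crop (467,380) and (558,415). The third still stands at (170,230) under the gripper, so I'll descend and grip it.

Call:
drive_tool([
  {"ax": 0, "ay": 0, "az": 0, "tx": 0, "ty": 0.5, "tz": 18, "fingers": 0.5},
  {"ax": 0, "ay": 0, "az": 0, "tx": 0, "ty": 0, "tz": 30, "fingers": 0.5},
  {"ax": 0, "ay": 0, "az": 0, "tx": 0, "ty": 0, "tz": 30, "fingers": 0.5},
  {"ax": 0, "ay": 0, "az": 0, "tx": 0, "ty": 0, "tz": 30, "fingers": 0.5},
  {"ax": 0, "ay": 0, "az": 0, "tx": 0, "ty": 0, "tz": 30, "fingers": 0.5},
  {"ax": 0, "ay": 0, "az": 0, "tx": 0, "ty": 0, "tz": 25, "fingers": 0.5},
  {"ax": 0, "ay": 0, "az": 0, "tx": 0, "ty": 0, "tz": 15, "fingers": 0.5},
  {"ax": 0, "ay": 0, "az": 0, "tx": 0, "ty": 0, "tz": 0, "fingers": 0.5},
  {"ax": 0, "ay": 0, "az": 0, "tx": 0, "ty": 0, "tz": 0, "fingers": -1},
  {"ax": 0, "ay": 0, "az": 0, "tx": 0, "ty": 0, "tz": 0, "fingers": -1},
  {"ax": 0, "ay": 0, "az": 0, "tx": 0, "ty": 0, "tz": 0, "fingers": -1},
  {"ax": 0, "ay": 0, "az": 0, "tx": 0, "ty": 0, "tz": 0, "fingers": -1},
  {"ax": 0, "ay": 0, "az": 0, "tx": 0, "ty": 0, "tz": 0, "fingers": -1},
], force=80)

```text
time: 18.78
eef_pos: [0.5801, 0.3572, 0.0445]
tool_rot: [-0.253, 3.129, 0.001]
wrist_force: [-1.1, -4.6, 8.1]
grip_width: 0.393
finger_force: 79.7
```

Call:
drive_tool([
  {"ax": 0, "ay": 0, "az": 0, "tx": 0, "ty": 0, "tz": -15, "fingers": -1},
  {"ax": 0, "ay": 0, "az": 0, "tx": 0, "ty": 0, "tz": -25, "fingers": -1},
  {"ax": 0, "ay": 0, "az": 0, "tx": 0, "ty": 0, "tz": -30, "fingers": -1},
  {"ax": 0, "ay": 0, "az": 0, "tx": 0, "ty": 0, "tz": -30, "fingers": -1},
  {"ax": 0, "ay": 0, "az": 0, "tx": 0, "ty": 0, "tz": -30, "fingers": -1},
  {"ax": 0, "ay": 0, "az": 0, "tx": 0, "ty": 0, "tz": -25, "fingers": -1},
  {"ax": 0, "ay": 0, "az": 0, "tx": 0, "ty": 0, "tz": -15, "fingers": -1},
  {"ax": 0, "ay": 0, "az": 0, "tx": 0, "ty": 0, "tz": 0, "fingers": -1},
  {"ax": 0, "ay": 0, "az": 0, "tx": 0, "ty": 0, "tz": 0, "fingers": -1},
])

```text
time: 19.53
eef_pos: [0.5792, 0.3574, 0.213]
tool_rot: [-0.254, 3.13, 0.001]
wrist_force: [0.6, -0.8, -3.4]
grip_width: 0.394
finger_force: 80.0
```

```bash
python3 -c "
from h import *
go(.5815,-.2315,.11)"
```

```text
t 19.53 pos [0.5792 0.3574 0.213 ] grip 0.394 F [ 0.6 -0.8 -3.4]
  d_old mm [  92.7 -581.6  102.6] d_new mm [  92.7 -581.6  103. ] rot [ 0.0004  0.0015 -0.0003]
```

Call:
drive_tool([
  {"ax": 0, "ay": 0, "az": 0, "tx": 4.7, "ty": -19, "tz": 0, "fingers": -1},
  {"ax": 0, "ay": 0, "az": 0, "tx": 4.9, "ty": -32, "tz": 0, "fingers": -1},
  {"ax": 0, "ay": 0, "az": 0, "tx": 4.9, "ty": -32, "tz": 0, "fingers": -1},
  {"ax": 0, "ay": 0, "az": 0, "tx": 4.9, "ty": -32, "tz": 0, "fingers": -1},
  {"ax": 0, "ay": 0, "az": 0, "tx": 4.9, "ty": -32, "tz": 0, "fingers": -1},
  {"ax": 0, "ay": 0, "az": 0, "tx": 4.9, "ty": -32, "tz": 0, "fingers": -1},
  {"ax": 0, "ay": 0, "az": 0, "tx": 4.9, "ty": -32, "tz": 0, "fingers": -1},
  {"ax": 0, "ay": 0, "az": 0, "tx": 4.9, "ty": -32, "tz": 0, "fingers": -1},
  {"ax": 0, "ay": 0, "az": 0, "tx": 4.9, "ty": -32, "tz": 0, "fingers": -1},
  {"ax": 0, "ay": 0, "az": 0, "tx": 4.9, "ty": -32, "tz": 0, "fingers": -1},
  {"ax": 0, "ay": 0, "az": 0, "tx": 4.9, "ty": -32, "tz": 0, "fingers": -1},
  {"ax": 0, "ay": 0, "az": 0, "tx": 4.9, "ty": -32, "tz": 0, "fingers": -1},
  {"ax": 0, "ay": 0, "az": 0, "tx": 4.9, "ty": -32, "tz": 0, "fingers": -1},
  {"ax": 0, "ay": 0, "az": 0, "tx": 4.9, "ty": -32, "tz": 0, "fingers": -1},
  {"ax": 0, "ay": 0, "az": 0, "tx": 4.9, "ty": -32, "tz": 0, "fingers": -1},
  {"ax": 0, "ay": 0, "az": 0, "tx": 4.9, "ty": -32, "tz": 0, "fingers": -1},
  {"ax": 0, "ay": 0, "az": 0, "tx": 4.9, "ty": -32, "tz": 0, "fingers": -1},
  {"ax": 0, "ay": 0, "az": 0, "tx": 4.9, "ty": -32, "tz": 0, "fingers": -1},
  {"ax": 0, "ay": 0, "az": 0, "tx": 4.7, "ty": -18.6, "tz": 0, "fingers": -1},
  {"ax": 0, "ay": 0, "az": 0, "tx": 0, "ty": 0, "tz": 0, "fingers": -1},
])

```text
time: 21.2
eef_pos: [0.5802, -0.2351, 0.21]
tool_rot: [0.248, -3.129, -0.001]
wrist_force: [0.6, -0.9, -2.8]
grip_width: 0.394
finger_force: 80.3
```

Call:
drive_tool([
  {"ax": 0, "ay": 0, "az": 0, "tx": 0, "ty": 0, "tz": 20, "fingers": -1},
  {"ax": 0, "ay": 0, "az": 0, "tx": 0, "ty": 0, "tz": 30, "fingers": -1},
  {"ax": 0, "ay": 0, "az": 0, "tx": 0, "ty": 0, "tz": 30, "fingers": -1},
  {"ax": 0, "ay": 0, "az": 0, "tx": 0, "ty": 0, "tz": 20, "fingers": -1},
  {"ax": 0, "ay": 0, "az": 0, "tx": 0, "ty": 0, "tz": 0, "fingers": -1},
  {"ax": 0, "ay": 0, "az": 0, "tx": 0, "ty": 0, "tz": 0, "fingers": -1},
])

```text
time: 21.7
eef_pos: [0.5806, -0.2309, 0.1111]
tool_rot: [0.254, -3.129, -0.003]
wrist_force: [0.2, -0.2, -1.3]
grip_width: 0.397
finger_force: 80.2
```

```bash
python3 -c "
from h import *
go(.5818,-.2317,.098)"
```

```text
t 21.7 pos [ 0.5806 -0.2309  0.1111] grip 0.397 F [ 0.2 -0.2 -1.3]
  d_old mm [-1.1 -1.  13.1] d_new mm [-1.1 -1.  13.1] rot [ 0.0018 -0.0025 -0.    ]
```

Call:
drive_tool([
  {"ax": 0, "ay": 0, "az": 0, "tx": -1, "ty": -1, "tz": 4, "fingers": -1},
  {"ax": 0, "ay": 0, "az": 0, "tx": 0, "ty": 0, "tz": 4, "fingers": -1},
  {"ax": 0, "ay": 0, "az": 0, "tx": 0, "ty": 0, "tz": 4, "fingers": -1},
  {"ax": 0, "ay": 0, "az": 0, "tx": 0, "ty": 0, "tz": 3, "fingers": -1},
  {"ax": 0, "ay": 0, "az": 0, "tx": 0, "ty": 0, "tz": 2, "fingers": -1},
  {"ax": 0, "ay": 0, "az": 0, "tx": 0, "ty": 0, "tz": 0, "fingers": -1},
])

```text
time: 22.2
eef_pos: [0.5823, -0.2324, 0.0951]
tool_rot: [0.254, -3.131, -0.0]
wrist_force: [0.3, -0.1, -2.5]
grip_width: 0.395
finger_force: 80.3
```

Call:
drive_tool([
  {"ax": 0, "ay": 0, "az": 0, "tx": 0, "ty": 0, "tz": 3, "fingers": -1},
  {"ax": 0, "ay": 0, "az": 0, "tx": 0, "ty": 0, "tz": 3, "fingers": -1},
  {"ax": 0, "ay": 0, "az": 0, "tx": 0, "ty": 0, "tz": 2, "fingers": -1},
  {"ax": 0, "ay": 0, "az": 0, "tx": 0, "ty": 0, "tz": 0, "fingers": -1},
])

```text
time: 22.53
eef_pos: [0.5822, -0.2323, 0.0868]
tool_rot: [0.254, -3.131, -0.0]
wrist_force: [0.2, 0.0, -3.2]
grip_width: 0.396
finger_force: 80.3
```

Call:
drive_tool([
  {"ax": 0, "ay": 0, "az": 0, "tx": 0, "ty": 0, "tz": 3, "fingers": -1},
  {"ax": 0, "ay": 0, "az": 0, "tx": 0, "ty": 0, "tz": 3, "fingers": -1},
  {"ax": 0, "ay": 0, "az": 0, "tx": 0, "ty": 0, "tz": 3, "fingers": -1},
  {"ax": 0, "ay": 0, "az": 0, "tx": 0, "ty": 0, "tz": 3, "fingers": -1},
  {"ax": 0, "ay": 0, "az": 0, "tx": 0, "ty": 0, "tz": 2, "fingers": -1},
  {"ax": 0, "ay": 0, "az": 0, "tx": 0, "ty": 0, "tz": 0, "fingers": -1},
])

```text
time: 23.03
eef_pos: [0.5828, -0.2326, 0.0741]
tool_rot: [-0.254, 3.13, -0.001]
wrist_force: [-1.7, -0.0, 5.4]
grip_width: 0.392
finger_force: 80.9
```

Call:
drive_tool([
  {"ax": 0, "ay": 0, "az": 0, "tx": 0, "ty": 0, "tz": 1.5, "fingers": -1},
  {"ax": 0, "ay": 0, "az": 0, "tx": 0, "ty": 0, "tz": 1.5, "fingers": -1},
  {"ax": 0, "ay": 0, "az": 0, "tx": 0, "ty": 0, "tz": 0, "fingers": -1},
])

```text
time: 23.28
eef_pos: [0.5835, -0.2327, 0.0736]
tool_rot: [-0.254, 3.128, -0.003]
wrist_force: [-7.1, 4.6, 32.1]
grip_width: 0.392
finger_force: 83.6
```

Call:
drive_tool([
  {"ax": 0, "ay": 0, "az": 0, "tx": 0, "ty": 0, "tz": -2, "fingers": 0.5},
  {"ax": 0, "ay": 0, "az": 0, "tx": 0, "ty": 0, "tz": 0, "fingers": 0.5},
  {"ax": 0, "ay": 0, "az": 0, "tx": 0, "ty": 0, "tz": 0, "fingers": 0.5},
  {"ax": 0, "ay": 0, "az": 0, "tx": 0, "ty": 0, "tz": 0, "fingers": 0.5},
  {"ax": 0, "ay": 0, "az": 0, "tx": 0, "ty": 0, "tz": -15, "fingers": 0.5},
  {"ax": 0, "ay": 0, "az": 0, "tx": 0, "ty": 0, "tz": -25, "fingers": 0.5},
  {"ax": 0, "ay": 0, "az": 0, "tx": 0, "ty": 0, "tz": -30, "fingers": 0.5},
  {"ax": 0, "ay": 0, "az": 0, "tx": 0, "ty": 0, "tz": -30, "fingers": 0.5},
  {"ax": 0, "ay": 0, "az": 0, "tx": 0, "ty": 0, "tz": -30, "fingers": 0.5},
  {"ax": 0, "ay": 0, "az": 0, "tx": 0, "ty": 0, "tz": -30, "fingers": 0.5},
  {"ax": 0, "ay": 0, "az": 0, "tx": 0, "ty": 0, "tz": -20, "fingers": 0.5},
  {"ax": 0, "ay": 0, "az": 0, "tx": 0, "ty": 0, "tz": 0, "fingers": 0.5},
  {"ax": 0, "ay": 0, "az": 0, "tx": 0, "ty": 0, "tz": 0, "fingers": 0.5},
])

```text
time: 24.37
eef_pos: [0.5827, -0.2326, 0.253]
tool_rot: [-0.254, 3.13, -0.001]
wrist_force: [-0.8, -0.7, -0.3]
grip_width: 0.751
finger_force: 0.0
```

```bash
python3 -c "
from h import *
look('e')
go(.4514,.1554,.25)"
```

```text
scene [361.2, 185.9] [350, 176, 23, 17, 169] [0.8252 0.1497] if flush [0.784  0.1164]
scene [434.2, 283.4] [416, 273, 34, 18, 260] [ 0.6117 -0.2207] if flush [ 0.5803 -0.2369]
t 24.47 pos [ 0.5822 -0.2323  0.251 ] grip 0.749 F [0.3 0.4 0.1]
  d_old mm [ 66.7 403.7   1.5] d_new mm [ 66.5 403.7   1. ] rot [ 0.001  -0.0015 -0.0003]
```

Call:
drive_tool([
  {"ax": 0, "ay": 0, "az": 0, "tx": 3.5, "ty": 16, "tz": 0, "fingers": 0.5},
  {"ax": 0, "ay": 0, "az": 0, "tx": 5, "ty": 31, "tz": 0, "fingers": 0.5},
  {"ax": 0, "ay": 0, "az": 0, "tx": 5, "ty": 31, "tz": 0, "fingers": 0.5},
  {"ax": 0, "ay": 0, "az": 0, "tx": 5, "ty": 31, "tz": 0, "fingers": 0.5},
  {"ax": 0, "ay": 0, "az": 0, "tx": 5, "ty": 31, "tz": 0, "fingers": 0.5},
  {"ax": 0, "ay": 0, "az": 0, "tx": 5, "ty": 31, "tz": 0, "fingers": 0.5},
  {"ax": 0, "ay": 0, "az": 0, "tx": 5, "ty": 31, "tz": 0, "fingers": 0.5},
  {"ax": 0, "ay": 0, "az": 0, "tx": 5, "ty": 31, "tz": 0, "fingers": 0.5},
  {"ax": 0, "ay": 0, "az": 0, "tx": 5, "ty": 31, "tz": 0, "fingers": 0.5},
  {"ax": 0, "ay": 0, "az": 0, "tx": 5, "ty": 31, "tz": 0, "fingers": 0.5},
  {"ax": 0, "ay": 0, "az": 0, "tx": 5, "ty": 31, "tz": 0, "fingers": 0.5},
  {"ax": 0, "ay": 0, "az": 0, "tx": 5, "ty": 31, "tz": 0, "fingers": 0.5},
  {"ax": 0, "ay": 0, "az": 0, "tx": 5, "ty": 31, "tz": 0, "fingers": 0.5},
  {"ax": 0, "ay": 0, "az": 0, "tx": 3, "ty": 15.5, "tz": 0, "fingers": 0.5},
  {"ax": 0, "ay": 0, "az": 0, "tx": 0, "ty": 0, "tz": 0, "fingers": 0.5},
  {"ax": 0, "ay": 0, "az": 0, "tx": 0, "ty": 0, "tz": 0, "fingers": 0.5},
])

```text
time: 25.8
eef_pos: [0.4513, 0.1556, 0.2513]
tool_rot: [0.257, -3.129, 0.001]
wrist_force: [-0.3, 0.1, 0.1]
grip_width: 0.752
finger_force: 0.0
```

```bash
python3 -c "
from h import *
look('f')
go(.4514,.1554,.106)
s=cv2.imread('pics/s_f.png')
cv2.imwrite('pics/s6.png',cv2.resize(s[120:310,180:480],None,fx=2.6,fy=2.6,interpolation=cv2.INTER_CUBIC))"
```

```text
top [436.0, 211.4] [424, 201, 23, 22, 330] [ 0.5863 -0.2393] if flush [ 0.5845 -0.2328]
top [406.5, 215.5] [395, 205, 23, 22, 337] [ 0.5732 -0.1567] if flush [ 0.5717 -0.1519]
top [377.3, 219.8] [366, 209, 23, 23, 341] [ 0.5587 -0.0743] if flush [ 0.5576 -0.0712]
scene [361.5, 186.0] [351, 176, 22, 18, 168] [0.824  0.1469] if flush [0.7828 0.1137]
scene [359.7, 252.2] [345, 242, 30, 18, 230] [ 0.5883 -0.0464] if flush [ 0.558  -0.0707]
scene [394.1, 266.0] [379, 255, 31, 20, 255] [ 0.6017 -0.1313] if flush [ 0.5707 -0.1517]
scene [434.5, 264.6] [426, 259, 18, 12, 155] [ 0.6617 -0.1933] if flush [ 0.628  -0.2108]
scene [432.5, 281.7] [416, 270, 34, 21, 291] [ 0.6157 -0.2181] if flush [ 0.5841 -0.2345]
t 25.9 pos [0.4519 0.1546 0.2516] grip 0.751 F [-0.6 -0.7 -0.3]
  d_old mm [1.000e-01 9.000e-01 1.456e+02] d_new mm [  0.3   0.9 145.6] rot [-0.0003 -0.0013 -0.0004]
```

View pics/s6.png

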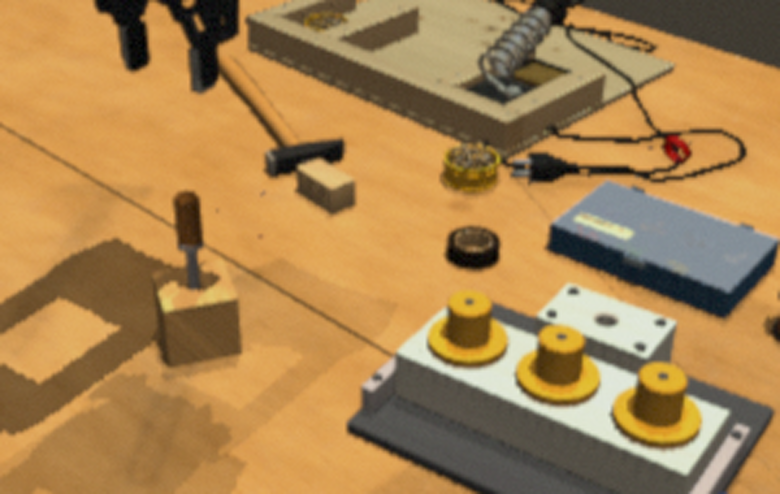

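All three bushings sit flush, at crop (467,335), (558,370), (657,410). The pin stands at (187,240) with the open gripper above it.

Call:
drive_tool([
  {"ax": 0, "ay": 0, "az": 0, "tx": 0, "ty": 0.3, "tz": 18, "fingers": 0.5},
  {"ax": 0, "ay": 0, "az": 0, "tx": 0, "ty": 0, "tz": 30, "fingers": 0.5},
  {"ax": 0, "ay": 0, "az": 0, "tx": 0, "ty": 0, "tz": 30, "fingers": 0.5},
  {"ax": 0, "ay": 0, "az": 0, "tx": 0, "ty": 0, "tz": 30, "fingers": 0.5},
  {"ax": 0, "ay": 0, "az": 0, "tx": 0, "ty": 0, "tz": 25, "fingers": 0.5},
  {"ax": 0, "ay": 0, "az": 0, "tx": 0, "ty": 0, "tz": 12, "fingers": 0.5},
  {"ax": 0, "ay": 0, "az": 0, "tx": 0, "ty": 0, "tz": 0, "fingers": 0.5},
  {"ax": 0, "ay": 0, "az": 0, "tx": 0, "ty": 0, "tz": 0, "fingers": -1},
  {"ax": 0, "ay": 0, "az": 0, "tx": 0, "ty": 0, "tz": 0, "fingers": -1},
  {"ax": 0, "ay": 0, "az": 0, "tx": 0, "ty": 0, "tz": 0, "fingers": -1},
  {"ax": 0, "ay": 0, "az": 0, "tx": 0, "ty": 0, "tz": 0, "fingers": -1},
  {"ax": 0, "ay": 0, "az": 0, "tx": 0, "ty": 0, "tz": 0, "fingers": -1},
  {"ax": 0, "ay": 0, "az": 0, "tx": 0, "ty": 0, "tz": 0, "fingers": -1},
  {"ax": 0, "ay": 0, "az": 0, "tx": 0, "ty": 0, "tz": 0, "fingers": -1},
], force=60)

```text
time: 27.07
eef_pos: [0.4525, 0.1552, 0.1085]
tool_rot: [-0.254, 3.129, -0.001]
wrist_force: [0.6, -2.7, 7.1]
grip_width: 0.241
finger_force: 58.4
```

```bash
python3 -c "
from h import *
go(.4514,.1554,.2)
print('holder est',onz('top',(296.2,256.5),.06))"
```

```text
t 27.07 pos [0.4525 0.1552 0.1085] grip 0.241 F [ 0.6 -2.7  7.1]
  d_old mm [  0.9   0.3 -91.5] d_new mm [  1.1   0.4 -91.5] rot [-0.0008  0.0021 -0.0002]
holder est [0.45227605 0.15097539 0.06      ]
```

Call:
drive_tool([
  {"ax": 0, "ay": 0, "az": 0, "tx": 0, "ty": 0, "tz": -10, "fingers": -1},
  {"ax": 0, "ay": 0, "az": 0, "tx": 0, "ty": 0, "tz": -15, "fingers": -1},
  {"ax": 0, "ay": 0, "az": 0, "tx": 0, "ty": 0, "tz": -20, "fingers": -1},
  {"ax": 0, "ay": 0, "az": 0, "tx": 0, "ty": 0, "tz": -25, "fingers": -1},
  {"ax": 0, "ay": 0, "az": 0, "tx": 0, "ty": 0, "tz": -25, "fingers": -1},
  {"ax": 0, "ay": 0, "az": 0, "tx": 0, "ty": 0, "tz": -20, "fingers": -1},
  {"ax": 0, "ay": 0, "az": 0, "tx": 0, "ty": 0, "tz": -10, "fingers": -1},
  {"ax": 0, "ay": 0, "az": 0, "tx": 0, "ty": 0, "tz": 0, "fingers": -1},
  {"ax": 0, "ay": 0, "az": 0, "tx": 0, "ty": 0, "tz": 0, "fingers": -1},
])

```text
time: 27.82
eef_pos: [0.4517, 0.1554, 0.2321]
tool_rot: [-0.254, 3.131, -0.0]
wrist_force: [-0.3, 0.1, -1.0]
grip_width: 0.239
finger_force: 58.8
```

```bash
python3 -c "
from h import *
go(.652,-.1365,.23)
s=manip.capture('scene')
cv2.imwrite('pics/s7.png',cv2.resize(s[130:270,190:330],None,fx=4.2,fy=4.2,interpolation=cv2.INTER_CUBIC))
e=manip.observe()['eef_pos'];b=[.0022,-.0027,0]
print([proj('scene',e+b+[0,0,z]).round(1).tolist() for z in(.0415,-.008,-.1035)],e)"
```

```text
t 27.82 pos [0.4517 0.1554 0.2321] grip 0.239 F [-0.3  0.1 -1. ]
  d_old mm [-150.6 -320.4    2.2] d_new mm [-150.6 -320.4    2.1] rot [-0.      0.0001 -0.0002]
[[246.4, 143.7], [248.5, 165.5], [252.1, 204.6]] [0.45145052 0.15534266 0.23138216]
```

View pics/s7.png

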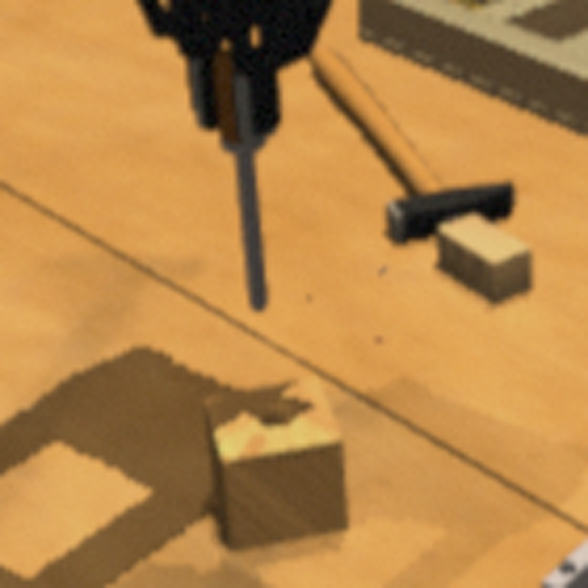

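The pin hangs vertically, with its tip at full-image (251.7,203) as predicted. Moving to the tower.

Call:
drive_tool([
  {"ax": 0, "ay": 0, "az": 0, "tx": -6.5, "ty": -14, "tz": 0, "fingers": -1},
  {"ax": 0, "ay": 0, "az": 0, "tx": -12.5, "ty": -26.6, "tz": 0, "fingers": -1},
  {"ax": 0, "ay": 0, "az": 0, "tx": -12.5, "ty": -26.6, "tz": 0, "fingers": -1},
  {"ax": 0, "ay": 0, "az": 0, "tx": -12.5, "ty": -26.6, "tz": 0, "fingers": -1},
  {"ax": 0, "ay": 0, "az": 0, "tx": -12.5, "ty": -26.6, "tz": 0, "fingers": -1},
  {"ax": 0, "ay": 0, "az": 0, "tx": -12.5, "ty": -26.6, "tz": 0, "fingers": -1},
  {"ax": 0, "ay": 0, "az": 0, "tx": -12.5, "ty": -26.6, "tz": 0, "fingers": -1},
  {"ax": 0, "ay": 0, "az": 0, "tx": -12.5, "ty": -26.6, "tz": 0, "fingers": -1},
  {"ax": 0, "ay": 0, "az": 0, "tx": -12.5, "ty": -26.6, "tz": 0, "fingers": -1},
  {"ax": 0, "ay": 0, "az": 0, "tx": -12.5, "ty": -26.6, "tz": 0, "fingers": -1},
  {"ax": 0, "ay": 0, "az": 0, "tx": -12.5, "ty": -26.6, "tz": 0, "fingers": -1},
  {"ax": 0, "ay": 0, "az": 0, "tx": -12.5, "ty": -26.6, "tz": 0, "fingers": -1},
  {"ax": 0, "ay": 0, "az": 0, "tx": -6.9, "ty": -14.6, "tz": 0, "fingers": -1},
  {"ax": 0, "ay": 0, "az": 0, "tx": 0, "ty": 0, "tz": 15, "fingers": -1},
  {"ax": 0, "ay": 0, "az": 0, "tx": 0, "ty": 0, "tz": 15, "fingers": -1},
  {"ax": 0, "ay": 0, "az": 0, "tx": 0, "ty": 0, "tz": 0, "fingers": -1},
  {"ax": 0, "ay": 0, "az": 0, "tx": 0, "ty": 0, "tz": 0, "fingers": -1},
])

```text
time: 29.28
eef_pos: [0.6518, -0.1371, 0.2007]
tool_rot: [0.253, -3.128, -0.002]
wrist_force: [-0.1, -0.0, -0.1]
grip_width: 0.24
finger_force: 58.8
```

```bash
python3 -c "
from h import *
go(.6523,-.1373,.185)
s=manip.capture('scene')
cv2.imwrite('pics/s8.png',cv2.resize(s[170:290,350:480],None,fx=4.5,fy=4.5,interpolation=cv2.INTER_CUBIC))
e=manip.observe()['eef_pos'];b=[.0022,-.0027,0]
print(proj('scene',e+b+[0,0,-.1035]),'hole@.066/.079',proj('scene',[.6543,-.14,.066]),proj('scene',[.6543,-.14,.079]))"
```

```text
t 29.28 pos [ 0.6518 -0.1371  0.2007] grip 0.24 F [-0.1 -0.  -0.1]
  d_old mm [-0.5 -0.3 15.7] d_new mm [-0.5 -0.3 15.7] rot [ 0.0015 -0.003  -0.0003]
[414.64544291 231.00467418] hole@.066/.079 [413.17483933 243.51782599] [413.77349874 238.58395738]
```

View pics/s8.png

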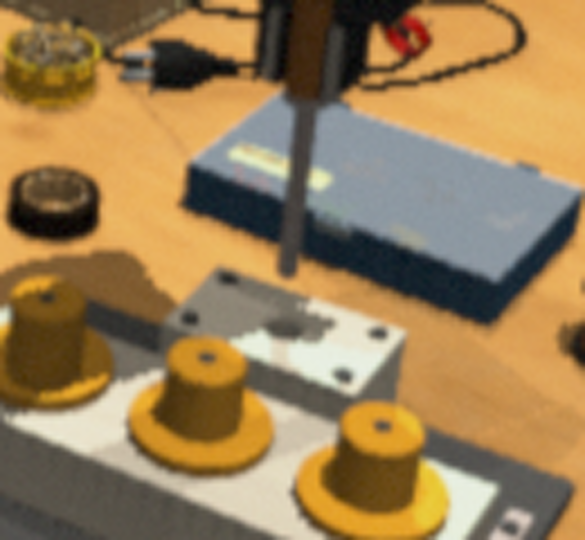

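The tip, at crop (288,272), is right above the hole at (288,328), and the hole position matches a tower top at z = 0.066. Lowering.

Call:
drive_tool([
  {"ax": 0, "ay": 0, "az": 0, "tx": -0.4, "ty": -0.3, "tz": 10, "fingers": -1},
  {"ax": 0, "ay": 0, "az": 0, "tx": 0, "ty": 0, "tz": 10, "fingers": -1},
  {"ax": 0, "ay": 0, "az": 0, "tx": 0, "ty": 0, "tz": 8, "fingers": -1},
  {"ax": 0, "ay": 0, "az": 0, "tx": 0, "ty": 0, "tz": 5, "fingers": -1},
  {"ax": 0, "ay": 0, "az": 0, "tx": 0, "ty": 0, "tz": 4, "fingers": -1},
  {"ax": 0, "ay": 0, "az": 0, "tx": 0, "ty": 0, "tz": 3, "fingers": -1},
  {"ax": 0, "ay": 0, "az": 0, "tx": 0, "ty": 0, "tz": 0, "fingers": -1},
])

```text
time: 29.92
eef_pos: [0.6528, -0.1375, 0.1618]
tool_rot: [0.254, -3.131, -0.0]
wrist_force: [1.0, 0.5, -1.3]
grip_width: 0.238
finger_force: 58.8
```

Tip is inside the hole (about z 0.058), with no contact force. Continuing.

Call:
drive_tool([
  {"ax": 0, "ay": 0, "az": 0, "tx": 0, "ty": 0, "tz": 7, "fingers": -1},
  {"ax": 0, "ay": 0, "az": 0, "tx": 0, "ty": 0, "tz": 7, "fingers": -1},
  {"ax": 0, "ay": 0, "az": 0, "tx": 0, "ty": 0, "tz": 7, "fingers": -1},
  {"ax": 0, "ay": 0, "az": 0, "tx": 0, "ty": 0, "tz": 3, "fingers": -1},
  {"ax": 0, "ay": 0, "az": 0, "tx": 0, "ty": 0, "tz": 0, "fingers": -1},
])

```text
time: 30.33
eef_pos: [0.6525, -0.1374, 0.1372]
tool_rot: [0.254, -3.13, -0.001]
wrist_force: [0.5, 0.2, -0.9]
grip_width: 0.24
finger_force: 58.8
```

Call:
drive_tool([
  {"ax": 0, "ay": 0, "az": 0, "tx": 0, "ty": 0, "tz": 3, "fingers": -1},
  {"ax": 0, "ay": 0, "az": 0, "tx": 0, "ty": 0, "tz": 3, "fingers": -1},
  {"ax": 0, "ay": 0, "az": 0, "tx": 0, "ty": 0, "tz": 3, "fingers": -1},
  {"ax": 0, "ay": 0, "az": 0, "tx": 0, "ty": 0, "tz": 2, "fingers": -1},
  {"ax": 0, "ay": 0, "az": 0, "tx": 0, "ty": 0, "tz": 0, "fingers": -1},
])

```text
time: 30.75
eef_pos: [0.653, -0.1376, 0.1274]
tool_rot: [-0.254, 3.131, -0.001]
wrist_force: [0.1, -1.0, 3.0]
grip_width: 0.238
finger_force: 59.2
```

Call:
drive_tool([
  {"ax": 0, "ay": 0, "az": 0, "tx": 0, "ty": 0, "tz": 2, "fingers": -1},
  {"ax": 0, "ay": 0, "az": 0, "tx": 0, "ty": 0, "tz": 2, "fingers": -1},
  {"ax": 0, "ay": 0, "az": 0, "tx": 0, "ty": 0, "tz": 1.5, "fingers": -1},
  {"ax": 0, "ay": 0, "az": 0, "tx": 0, "ty": 0, "tz": 0, "fingers": -1},
  {"ax": 0, "ay": 0, "az": 0, "tx": 0, "ty": 0, "tz": 0, "fingers": -1},
])

```text
time: 31.17
eef_pos: [0.6532, -0.1376, 0.1224]
tool_rot: [-0.254, 3.13, -0.001]
wrist_force: [0.5, -0.8, 6.2]
grip_width: 0.236
finger_force: 59.6
```

```bash
python3 -c "
from h import *
look('g')"
```

```text
top [410.1, 224.3] [398, 218, 22, 15, 181] [ 0.5464 -0.164 ] if flush [ 0.5455 -0.159 ]
scene [361.3, 185.9] [350, 176, 23, 18, 169] [0.823  0.1479] if flush [0.7819 0.1146]
```

Call:
drive_tool([
  {"ax": 0, "ay": 0, "az": 0, "tx": 0, "ty": 0, "tz": 0, "fingers": -1},
  {"ax": 0, "ay": 0, "az": 0, "tx": 0, "ty": 0, "tz": 0, "fingers": -1},
  {"ax": 0, "ay": 0, "az": 0, "tx": 0, "ty": 0, "tz": 0, "fingers": -1},
  {"ax": 0, "ay": 0, "az": 0, "tx": 0, "ty": 0, "tz": 0, "fingers": -1},
  {"ax": 0, "ay": 0, "az": 0, "tx": 0, "ty": 0, "tz": 0, "fingers": -1},
  {"ax": 0, "ay": 0, "az": 0, "tx": 0, "ty": 0, "tz": 0, "fingers": -1},
  {"ax": 0, "ay": 0, "az": 0, "tx": 0, "ty": 0, "tz": 0, "fingers": -1},
  {"ax": 0, "ay": 0, "az": 0, "tx": 0, "ty": 0, "tz": 0, "fingers": -1},
  {"ax": 0, "ay": 0, "az": 0, "tx": 0, "ty": 0, "tz": 0, "fingers": -1},
  {"ax": 0, "ay": 0, "az": 0, "tx": 0, "ty": 0, "tz": 0, "fingers": -1},
  {"ax": 0, "ay": 0, "az": 0, "tx": 0, "ty": 0, "tz": 0, "fingers": -1},
  {"ax": 0, "ay": 0, "az": 0, "tx": 0, "ty": 0, "tz": 0, "fingers": -1},
])

```text
time: 32.27
eef_pos: [0.6532, -0.1376, 0.1225]
tool_rot: [-0.254, 3.13, -0.001]
wrist_force: [-0.6, -0.8, 6.2]
grip_width: 0.238
finger_force: 59.6
```

```bash
python3 -c "
from h import *
look('h')
s=cv2.imread('pics/s_h.png')
cv2.imwrite('pics/s9.png',cv2.resize(s[170:320,300:480],None,fx=3.5,fy=3.5,interpolation=cv2.INTER_CUBIC))"
```

```text
scene [361.0, 186.0] [350, 176, 23, 18, 183] [0.823  0.1479] if flush [0.7819 0.1146]
```

View pics/s9.png

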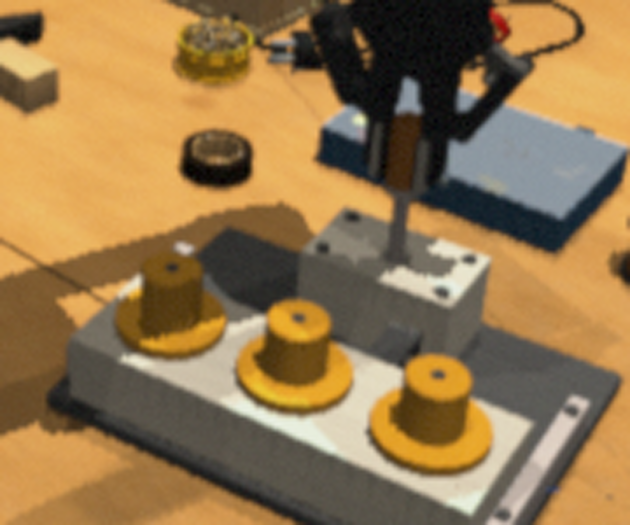

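The carriage has sprung out: there is a gap behind it, and the three bushings are still flush at crop (170,310), (297,350), (432,420). Withdrawing the pin.

Call:
drive_tool([
  {"ax": 0, "ay": 0, "az": 0, "tx": 0, "ty": 0, "tz": -8, "fingers": -1},
  {"ax": 0, "ay": 0, "az": 0, "tx": 0, "ty": 0, "tz": -15, "fingers": -1},
  {"ax": 0, "ay": 0, "az": 0, "tx": 0, "ty": 0, "tz": -20, "fingers": -1},
  {"ax": 0, "ay": 0, "az": 0, "tx": 0, "ty": 0, "tz": -20, "fingers": -1},
  {"ax": 0, "ay": 0, "az": 0, "tx": 0, "ty": 0, "tz": -20, "fingers": -1},
  {"ax": 0, "ay": 0, "az": 0, "tx": 0, "ty": 0, "tz": -18, "fingers": -1},
  {"ax": 0, "ay": 0, "az": 0, "tx": 0, "ty": 0, "tz": -8, "fingers": -1},
  {"ax": 0, "ay": 0, "az": 0, "tx": 0, "ty": 0, "tz": 0, "fingers": -1},
  {"ax": 0, "ay": 0, "az": 0, "tx": 0, "ty": 0, "tz": 0, "fingers": -1},
])

```text
time: 33.12
eef_pos: [0.6528, -0.1375, 0.2303]
tool_rot: [0.254, -3.131, -0.0]
wrist_force: [0.3, -0.7, -2.0]
grip_width: 0.242
finger_force: 58.9
```

```bash
python3 -c "
from h import *
go(.4515,.1552,.23)"
```

```text
t 33.12 pos [ 0.6528 -0.1375  0.2303] grip 0.242 F [ 0.3 -0.7 -2. ]
  d_old mm [151.6 321.3   0.4] d_new mm [1.515e+02 3.213e+02 3.000e-01] rot [ 0.0001 -0.0004 -0.0003]
```

Call:
drive_tool([
  {"ax": 0, "ay": 0, "az": 0, "tx": 7, "ty": 14, "tz": 0, "fingers": -1},
  {"ax": 0, "ay": 0, "az": 0, "tx": 12.5, "ty": 26.6, "tz": 0, "fingers": -1},
  {"ax": 0, "ay": 0, "az": 0, "tx": 12.5, "ty": 26.6, "tz": 0, "fingers": -1},
  {"ax": 0, "ay": 0, "az": 0, "tx": 12.5, "ty": 26.6, "tz": 0, "fingers": -1},
  {"ax": 0, "ay": 0, "az": 0, "tx": 12.5, "ty": 26.6, "tz": 0, "fingers": -1},
  {"ax": 0, "ay": 0, "az": 0, "tx": 12.5, "ty": 26.6, "tz": 0, "fingers": -1},
  {"ax": 0, "ay": 0, "az": 0, "tx": 12.5, "ty": 26.6, "tz": 0, "fingers": -1},
  {"ax": 0, "ay": 0, "az": 0, "tx": 12.5, "ty": 26.6, "tz": 0, "fingers": -1},
  {"ax": 0, "ay": 0, "az": 0, "tx": 12.5, "ty": 26.6, "tz": 0, "fingers": -1},
  {"ax": 0, "ay": 0, "az": 0, "tx": 12.5, "ty": 26.6, "tz": 0, "fingers": -1},
  {"ax": 0, "ay": 0, "az": 0, "tx": 12.5, "ty": 26.6, "tz": 0, "fingers": -1},
  {"ax": 0, "ay": 0, "az": 0, "tx": 12.5, "ty": 26.6, "tz": 0, "fingers": -1},
  {"ax": 0, "ay": 0, "az": 0, "tx": 7, "ty": 14.7, "tz": 0, "fingers": -1},
  {"ax": 0, "ay": 0, "az": 0, "tx": 0, "ty": 0, "tz": 20, "fingers": -1},
  {"ax": 0, "ay": 0, "az": 0, "tx": 0, "ty": 0, "tz": 20, "fingers": -1},
  {"ax": 0, "ay": 0, "az": 0, "tx": 0, "ty": 0, "tz": 0, "fingers": -1},
  {"ax": 0, "ay": 0, "az": 0, "tx": 0, "ty": 0, "tz": 0, "fingers": -1},
])

```text
time: 34.53
eef_pos: [0.4509, 0.155, 0.1897]
tool_rot: [0.254, -3.128, 0.001]
wrist_force: [-0.7, -0.6, -0.3]
grip_width: 0.238
finger_force: 58.8
```

```bash
python3 -c "
from h import *
go(.4508,.1545,.18)
s=manip.capture('scene')
cv2.imwrite('pics/s10.png',cv2.resize(s[160:270,210:300],None,fx=5.4,fy=5.4,interpolation=cv2.INTER_CUBIC))
e=manip.observe()['eef_pos'];b=[.0022,-.0027,0]
print('tip',proj('scene',e+b+[0,0,-.1035]),'hole',proj('scene',[.4523,.151,.06]))"
```

```text
t 34.53 pos [0.4509 0.155  0.1897] grip 0.238 F [-0.7 -0.6 -0.3]
  d_old mm [ 0.1 -0.5  9.7] d_new mm [ 0.2 -0.5  9.7] rot [-0.0001 -0.0031 -0.0002]
tip [253.61797329 220.10711514] hole [254.43457382 230.69341096]
```

View pics/s10.png

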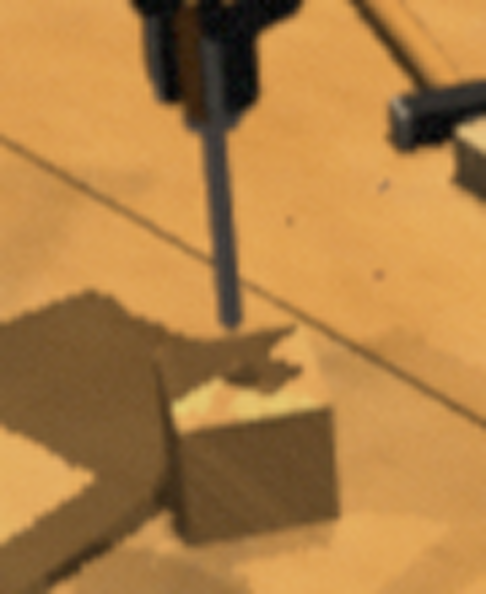

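The tip is at crop (232,325) and the holder mouth at about (250,374). I'll measure the mouth from the stored pictures in which the holder was empty and unshaded.

```bash
python3 -c "
from h import *
for n,f,c in(('top','t_h',(296,256)),('scene','s_h',(255,230))):
    im=cv2.imread(f'pics/{f}.png');g=cv2.cvtColor(im,cv2.COLOR_BGR2GRAY);x,y=c
    p=g[y-7:y+8,x-8:x+9];print(p)
    w=np.clip(p.mean()*0.8-p.astype(float),0,None);Y,X=np.mgrid[y-7:y+8,x-8:x+9]
    if n=='scene': w[p.shape[0]-3:]=0
    u=((w*X).sum()/w.sum(),(w*Y).sum()/w.sum());print(n,u,onz(n,u,.06))
e=np.array([.4509,.155,.0])+[.0022,-.0027,.06];print(proj('scene',e),proj('top',e))
"
```

```text
[[151 153 152 152 151 149 147 147 140 135 141 142 142 144 146 146 143]
 [150 150 152 154 153 153 151 149 149 145 144 139 140 142 144 145 143]
 [151 151 148 151 152 153 153 152 150 149 148 146 144 140 144 143 144]
 [153 152 150 148 148 149 153 150 150 151 150 148 147 147 145 146 145]
 [151 152 152 152 148 147 141 126 126 137 151 152 150 148 147 146 146]
 [149 150 153 153 151 135  80  80  64  91 125 151 153 151 147 147 147]
 [149 149 149 151 151 118  51 117  36  40  69 149 150 153 152 151 148]
 [150 149 148 149 146  96  49 108  38  43  81 139 148 149 150 152 153]
 [150 150 149 150 144 114  43  35  40  50 102 147 147 146 148 148 150]
 [152 148 149 148 147 131  97  63  68  87 134 149 147 149 145 146 148]
 [152 150 147 149 148 148 139 126 130 133 147 150 150 149 149 147 145]
 [152 152 150 151 148 147 149 148 146 146 146 147 149 151 149 150 147]
 [148 152 151 152 150 148 146 148 148 148 147 145 148 148 148 150 150]
 [152 149 149 151 152 152 149 148 146 147 149 148 147 146 146 148 147]
 [156 152 151 147 148 149 151 151 148 147 148 148 149 146 145 145 139]]
top (np.float64(295.74367861205536
[... 595 characters left out ...]
  91  98 109 139 188 202 206 203 201 197]
 [205 202 201 200 193 169 148 144 157 164 177 197 204 206 204 201 199]
 [203 201 199 201 199 195 191 188 197 198 198 201 204 206 205 202 200]
 [203 202 200 198 202 199 200 201 201 201 199 201 202 205 206 203 202]
 [202 204 201 199 201 199 199 202 203 202 201 198 201 204 203 204 198]
 [199 203 200 200 199 202 198 200 201 201 199 198 199 200 202 197 189]
 [196 203 203 200 201 198 197 199 200 201 195 182 176 174 167 158 144]
 [190 193 198 195 193 187 177 173 163 160 153 133 123 118 110  92  92]]
scene (np.float64(254.38846780660683), np.float64(229.5978477377965)) [0.45499569 0.15453231 0.06      ]
[254.35091208 230.32373833] [295.72834387 256.19074197]
```

Call:
drive_tool([
  {"ax": 0, "ay": 0, "az": 0, "tx": -0.7, "ty": 0, "tz": 10, "fingers": -1},
  {"ax": 0, "ay": 0, "az": 0, "tx": 0, "ty": 0, "tz": 8, "fingers": -1},
  {"ax": 0, "ay": 0, "az": 0, "tx": 0, "ty": 0, "tz": 4, "fingers": -1},
  {"ax": 0, "ay": 0, "az": 0, "tx": 0, "ty": 0, "tz": 3, "fingers": -1},
  {"ax": 0, "ay": 0, "az": 0, "tx": 0, "ty": 0, "tz": 3, "fingers": -1},
  {"ax": 0, "ay": 0, "az": 0, "tx": 0, "ty": 0, "tz": 0, "fingers": -1},
])

```text
time: 35.08
eef_pos: [0.4522, 0.1552, 0.1624]
tool_rot: [0.253, -3.131, 0.0]
wrist_force: [0.2, -0.3, -1.7]
grip_width: 0.238
finger_force: 58.8
```

Call:
drive_tool([
  {"ax": 0, "ay": 0, "az": 0, "tx": 0, "ty": 0, "tz": 2, "fingers": -1},
  {"ax": 0, "ay": 0, "az": 0, "tx": 0, "ty": 0, "tz": 2, "fingers": -1},
  {"ax": 0, "ay": 0, "az": 0, "tx": 0, "ty": 0, "tz": 0, "fingers": -1},
])

```text
time: 35.33
eef_pos: [0.4522, 0.1553, 0.1587]
tool_rot: [0.254, -3.131, 0.0]
wrist_force: [0.1, 0.3, -1.1]
grip_width: 0.24
finger_force: 58.8
```

Call:
drive_tool([
  {"ax": 0, "ay": 0, "az": 0, "tx": 0, "ty": 0, "tz": 2.5, "fingers": -1},
  {"ax": 0, "ay": 0, "az": 0, "tx": 0, "ty": 0, "tz": 2.5, "fingers": -1},
  {"ax": 0, "ay": 0, "az": 0, "tx": 0, "ty": 0, "tz": 2.5, "fingers": -1},
  {"ax": 0, "ay": 0, "az": 0, "tx": 0, "ty": 0, "tz": 0, "fingers": -1},
])

```text
time: 35.67
eef_pos: [0.4521, 0.1553, 0.1508]
tool_rot: [0.254, -3.131, 0.0]
wrist_force: [-0.0, 0.0, -0.7]
grip_width: 0.241
finger_force: 58.8
```

Call:
drive_tool([
  {"ax": 0, "ay": 0, "az": 0, "tx": 0, "ty": 0, "tz": 6, "fingers": -1},
  {"ax": 0, "ay": 0, "az": 0, "tx": 0, "ty": 0, "tz": 8, "fingers": -1},
  {"ax": 0, "ay": 0, "az": 0, "tx": 0, "ty": 0, "tz": 8, "fingers": -1},
  {"ax": 0, "ay": 0, "az": 0, "tx": 0, "ty": 0, "tz": 7, "fingers": -1},
  {"ax": 0, "ay": 0, "az": 0, "tx": 0, "ty": 0, "tz": 5, "fingers": -1},
  {"ax": 0, "ay": 0, "az": 0, "tx": 0, "ty": 0, "tz": 3, "fingers": -1},
  {"ax": 0, "ay": 0, "az": 0, "tx": 0, "ty": 0, "tz": 0, "fingers": -1},
])

```text
time: 36.25
eef_pos: [0.452, 0.1552, 0.1136]
tool_rot: [0.254, -3.13, 0.0]
wrist_force: [-0.0, -0.7, -1.0]
grip_width: 0.24
finger_force: 58.8
```

Call:
drive_tool([
  {"ax": 0, "ay": 0, "az": 0, "tx": 0, "ty": 0, "tz": 1.5, "fingers": -1},
  {"ax": 0, "ay": 0, "az": 0, "tx": 0, "ty": 0, "tz": 1.5, "fingers": -1},
  {"ax": 0, "ay": 0, "az": 0, "tx": 0, "ty": 0, "tz": 0, "fingers": -1},
])

```text
time: 36.5
eef_pos: [0.4523, 0.1553, 0.1113]
tool_rot: [-0.254, 3.131, -0.0]
wrist_force: [0.4, -0.8, -1.0]
grip_width: 0.243
finger_force: 58.8
```

Call:
drive_tool([
  {"ax": 0, "ay": 0, "az": 0, "tx": 0, "ty": 0, "tz": 1.5, "fingers": -1},
  {"ax": 0, "ay": 0, "az": 0, "tx": 0, "ty": 0, "tz": 1, "fingers": -1},
  {"ax": 0, "ay": 0, "az": 0, "tx": 0, "ty": 0, "tz": 0, "fingers": -1},
])

```text
time: 36.75
eef_pos: [0.4523, 0.1553, 0.1088]
tool_rot: [0.254, -3.131, 0.0]
wrist_force: [-0.2, -0.8, -0.9]
grip_width: 0.242
finger_force: 58.8
```

Back at the original grasp height. Releasing and retreating.

Call:
drive_tool([
  {"ax": 0, "ay": 0, "az": 0, "tx": 0, "ty": 0, "tz": 0.5, "fingers": 0.5},
  {"ax": 0, "ay": 0, "az": 0, "tx": 0, "ty": 0, "tz": 0, "fingers": 0.5},
  {"ax": 0, "ay": 0, "az": 0, "tx": 0, "ty": 0, "tz": 0, "fingers": 0.5},
  {"ax": 0, "ay": 0, "az": 0, "tx": 0, "ty": 0, "tz": 0, "fingers": 0.5},
  {"ax": 0, "ay": 0, "az": 0, "tx": 0, "ty": 0, "tz": 0, "fingers": 0.5},
  {"ax": 0, "ay": 0, "az": 0, "tx": 0, "ty": 0, "tz": -10, "fingers": 0.5},
  {"ax": 0, "ay": 0, "az": 0, "tx": 0, "ty": 0, "tz": -20, "fingers": 0.5},
  {"ax": 0, "ay": 0, "az": 0, "tx": 0, "ty": 0, "tz": -30, "fingers": 0.5},
  {"ax": 0, "ay": 0, "az": 0, "tx": 0, "ty": 0, "tz": -30, "fingers": 0.5},
  {"ax": 0, "ay": 0, "az": 0, "tx": 0, "ty": 0, "tz": -30, "fingers": 0.5},
  {"ax": 0, "ay": 0, "az": 0, "tx": 0, "ty": 25, "tz": -20, "fingers": 0.5},
  {"ax": 0, "ay": 0, "az": 0, "tx": 0, "ty": 30, "tz": 0, "fingers": 0.5},
  {"ax": 0, "ay": 0, "az": 0, "tx": 0, "ty": 30, "tz": 0, "fingers": 0.5},
  {"ax": 0, "ay": 0, "az": 0, "tx": 0, "ty": 30, "tz": 0, "fingers": 0.5},
  {"ax": 0, "ay": 0, "az": 0, "tx": 0, "ty": 30, "tz": 0, "fingers": 0.5},
  {"ax": 0, "ay": 0, "az": 0, "tx": 0, "ty": 20, "tz": 0, "fingers": 0.5},
  {"ax": 0, "ay": 0, "az": 0, "tx": 0, "ty": 0, "tz": 0, "fingers": 0.5},
  {"ax": 0, "ay": 0, "az": 0, "tx": 0, "ty": 0, "tz": 0, "fingers": 0.5},
])

```text
time: 38.25
eef_pos: [0.4254, 0.3188, 0.2488]
tool_rot: [0.257, -3.131, 0.0]
wrist_force: [0.3, 0.2, -0.6]
grip_width: 0.749
finger_force: 0.0
```

```bash
python3 -c "
from h import *
look('z')
s=cv2.imread('pics/s_z.png')
cv2.imwrite('pics/s11.png',cv2.resize(s[150:320,190:480],None,fx=2.7,fy=2.7,interpolation=cv2.INTER_CUBIC))"
```

```text
top [438.5, 227.5] [427, 217, 23, 22, 339] [ 0.541  -0.2479] if flush [ 0.5402 -0.2412]
top [408.8, 231.5] [397, 221, 23, 22, 342] [ 0.5279 -0.1627] if flush [ 0.5274 -0.1577]
top [379.7, 235.6] [368, 225, 23, 22, 347] [ 0.515  -0.0805] if flush [ 0.5147 -0.0772]
scene [361.2, 186.1] [351, 176, 22, 18, 177] [0.824  0.1469] if flush [0.7828 0.1137]
scene [348.2, 263.0] [333, 253, 31, 18, 247] [ 0.5411 -0.0541] if flush [ 0.513  -0.0781]
scene [385.0, 261.0] [377, 256, 17, 12, 153] [ 0.5965 -0.1112] if flush [ 0.5658 -0.1325]
scene [383.6, 277.9] [368, 266, 32, 21, 275] [ 0.5561 -0.1386] if flush [ 0.5273 -0.1586]
scene [424.6, 276.9] [416, 271, 19, 13, 178] [ 0.613  -0.2018] if flush [ 0.5816 -0.2189]
```

View pics/s11.png

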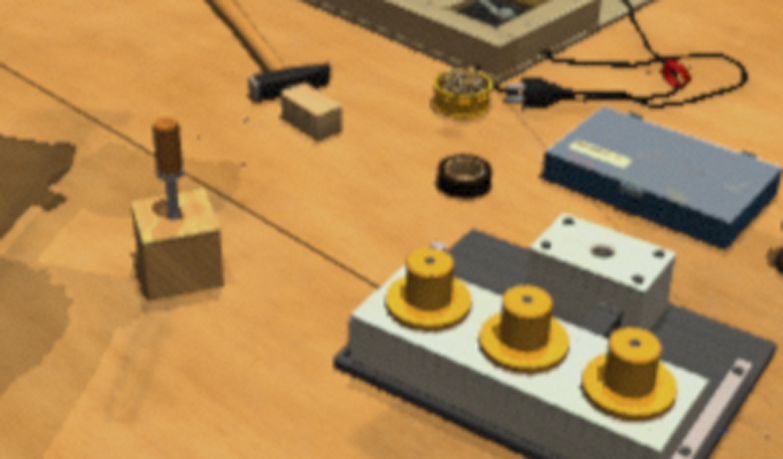

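The final picture shows the pin upright in its holder at crop (168,170). The carriage is out about 43 mm, with three flush bushings at (428,300), (525,340), (630,385). The tape roll and offcut have not moved.

```bash
python3 -c "
from plant import manip
print(manip.sign_off())"
```

```text
the job is handed in; nothing more can be done
None
```

The job is handed in: all three bushings are pressed flush, the carriage is released, the pin stands upright in its holder again, and the tape roll and offcut were not touched.

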